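# Sugar the first jar, then hold the funnel over the next

## Robot

A 7-joint arm with a two-finger parallel gripper is mounted at the origin on the work surface. World frame = base frame: x ahead of the robot, y to its left, z up, the work surface at z = 0. Lengths are in m, angles in rad, forces in N, time in s.
With the tool pointing down it reaches from about 0.4 to 0.875 m from the base axis. Payload 19.3 kg.
Tool frame: the origin (TCP) lies midway between the tips of the shut fingers; the grasp point (between the pads) lies 19 mm behind it; z points along the fingers, y is the direction in which the jaws open and shut (so a half turn about z gives the same grasp; the last joint's range is limited). The gripper opens to 85 mm and grips with 20 to 120 N. Pads are 22 mm wide; open, the fingers measure 114 mm over their backs; the gripper's body (76 mm by 85 mm) begins 54 mm behind the grasp point. The pads swing forward as they close: fully open they stand 13 mm farther back than shut.
Start: joints at [-1.28, 0.521, -0.036, 1.599, 0.021, 1.021, -0.113], TCP at [0.221, 0.585, 0.204] pointing down, gripper open.
Joint ranges: [-2.91, 2.91], [-0.3, 2.13], [-1.5, 1.42], [0.17, 2.43], [-1.26, 4.41], [0.16, 1.93], [-2.52, 2.52]. Speed limits (rad/s): [1.89, 1.89, 2.39, 2.39, 3.01, 3.01, 3.01].

## Interface

Orientations are given as a rotation vector (axis times angle).
In Python, from plant import r gives the robot as it stands.
- The arm moves only by the tool carry_out, never from a script. Its argument "moves" is a list of rows, each a list of 3 entries, a list of its own where there are three numbers: the shift along the tool's x, y, z in cm, then the turn, a rotation vector about the tool's x, y, z in degrees, then the finger opening in cm, from 0 to 8.54. A call has 1 to 5 rows; each row is the pose to reach, as a shift and turn from the pose measured when the call began, along the tool's axes at that moment; what a row does not reach only later rows make up. A row lasts 1/12 s, in which the tool goes at most 41.7 mm and 7.16 degrees, less where a joint would pass 70% of its speed; a pose out of reach is approached as far as the arm can. A call with a gripper value outside its range is refused whole. The fingers move at their own pace and stop on an object; "newtons" is the grip in N (left out, the last holds). Time passes only in rows, so rows that repeat a pose let the fingers close. It gives the time, the measured TCP pose, the force and the opening at its end, in the units of the state.
- r.observe(): the state, without advancing time (a new reading comes with each control period).
- r.capture(name): name is "side" or "top"; returns a dict with "image" (384x512x3 uint8, blue, green, red), "intrinsics" (3x3 intrinsics, pixels), "world_from_camera" (4x4, takes a point from camera to world coordinates). Camera axes: x right, y up, looking along -z (the intrinsics and any distortion apply to the point x, -y, -z); pixel columns grow to the right and rows downward; lengths in m; the calibration is good to about 2 mm. A picture is of the moment at which its call begins. There is no depth.
- r.close_job(): hands the job in, once; it reports no verdict.
The state is a dict: "time": time; "joint_positions": joint angles; "joint_velocities": joint speeds; "effort": joint torques, N m; "position": TCP position; "tcp_rot": TCP orientation; "wrist_force": force on the tool from outside, world axes, zero at the start; "ft_torque": the same for the moment, N m; "opening": finger opening in m.
Only numpy, scipy, OpenCV 4.12 (cv2) and the standard library are available. Lean on these libraries where they do the work, as an engineer would, in place of code of your own. Each camera call takes 0.05 s, during which the arm holds its last target. There are 200 camera calls.

## Task

Pour the four lumps of rock sugar from the scoop through the blue funnel into the jar it sits in, and lay the scoop back on the white cutting board. Then lift the funnel out by its handle, carry it over the row of filled jars and hold it upright and centred about a centimetre above the mouth of the other, empty jar without ever touching that clean glass. Finish while still holding it there, ready for my next pour; leave all the other jars standing where they are.

Things in the scene. Friction and masses are not known exactly. Their poses are not given: they have to be found in the camera images.
- jar1: the jar with the funnel in it: open straight-sided clear glass jar without lid, loose, 0.2 kg, 68 mm outside diameter, 85 mm high, wall 4 mm, inner floor 6 mm up. Origin: centre of its underside; z up
- jar1_rim (a point): centre of the mouth of jar1 (60 mm wide inside), level with its rim, 85 mm above the table
- jar2: the empty open jar, equal to jar1 in every way, standing alone on the other side of the filled jars. Origin: centre of its underside; z up
- jar2_rim (a point): centre of the mouth of jar2, level with its rim, 85 mm above the table
- funnel: blue plastic jar funnel, loose, 0.1 kg, 70 mm high. Origin: centre of the spout's lower end; z up its axis. Spout 52 mm outside, 47 mm inside up to z = 22 mm; cone to 112 mm outside at z = 58 mm; straight collar to the open top (107 mm inside). It starts upright in jar1, its spout 21 mm deep in the mouth, four ribs under the cone standing on the rim, top 134 mm above the table
- funnel_tip (a point): centre of the spout's lower end (same point as the funnel's origin)
- funnel_grip (a point): middle of the funnel's straight stub handle, at (-92, 0, 58) mm in the funnel's frame. The handle sticks out level along the funnel's own -x, from x = -56 to -117 mm; 16 mm wide (y), 20 mm high (z = 48 to 68 mm)
- scoop: steel flat-bottomed scoop lying level on the board, loose, 0.16 kg. Origin: centre of the pan's underside; x points to its open front, z up. Pan 90 mm long (x = -45 to 45 mm), 64 mm wide, back wall 38 mm high, sides falling to about 18 mm at the front. The lumps lie in it and slide out over the front when it is tipped nose down by 45 to 60 degrees (friction 0.5 to 0.7)
- scoop_grip (a point): the place to grip on the scoop's straight black handle: middle of its section, at (-90, 0, 30) mm in the scoop's frame. The handle runs along the scoop's -x from x = -45 to -149 mm, 16 mm wide (y), 20 mm high (z = 20 to 40 mm)
- scoop_lip (a point): middle of the scoop's open front edge, on the floor's upper face, at (45, 0, 2.5) mm in the scoop's frame
- board: white plastic cutting board, fixed, 300 mm (its x) by 200 mm (its y), 12 mm thick. Origin: centre of its underside
- preserving_jar: closed glass preserving jar of brown ferment, 106 mm diameter, 150 mm high, 1.4 kg, loose. It stands in the row between jar1 and jar2. Origin: centre of its underside
- small_jar1: small closed jar of red jelly with a steel lid, 56 mm diameter, 68 mm high, loose, in the row, on the robot's side of the preserving jar. Origin: centre of its underside
- small_jar2: small closed jar of red jelly with a steel lid, 56 mm diameter, 68 mm high, loose, in the row, beyond the preserving jar, the left one as the robot sees it. Origin: centre of its underside
- small_jar3: small closed jar of red jelly with a steel lid, 56 mm diameter, 68 mm high, loose, in the row, beyond the preserving jar, the right one as the robot sees it. Origin: centre of its underside
- lump1_center (a point): centre of rock sugar lump 1: amber crystal lump about 15 x 14 x 15 mm (21 mm across a face's corners), 10 g, loose, lying in the scoop
- lump2_center (a point): centre of rock sugar lump 2: amber crystal lump about 15 x 14 x 15 mm (21 mm across a face's corners), 10 g, loose, lying in the scoop
- lump3_center (a point): centre of rock sugar lump 3: amber crystal lump about 15 x 14 x 15 mm (21 mm across a face's corners), 10 g, loose, lying in the scoop
- lump4_center (a point): centre of rock sugar lump 4: amber crystal lump about 15 x 14 x 15 mm (21 mm across a face's corners), 10 g, loose, lying in the scoop
Mind the look-alikes: they are no part of the job. What is shaped like the jar1 but pink or purple is not meant.

How it is judged:
By the outcome, as a careful person would: the job done as asked, in the order asked, and still so for the second after the job is handed in, while the arm keeps its last pose, push and grip.
It also fails if it takes over 67 s, if anything falls off the work surface, if the arm or the gripper's body presses on something with over 40 N, if the wrist force passes 120 N, or if a joint passes its speed limit or range.

## Working session

There is one attempt and no reset: what is moved stays moved. The work goes in short steps, Python scripts to look and compute and a tool call to move; the robot and the scene stay as the last step left them, time stands still between calls to the robot, and variables do not carry over. Pictures are saved under pics/ and viewed, about 8 in all and at most 12, crops included, and the job is handed in when it is done.

Besides the shell and the picture viewer there is one more tool, called after "Call:" as name(argument=value, ...) on one line, values as JSON. carry_out: Moves the arm, as the interface text tells. Its arguments: {"type":"object","properties":{"moves":{"type":"array"},"newtons":{"type":"number"}},"required":["moves"]}

```bash
mkdir -p pics; ls
python3 - <<'E'
from plant import r
import cv2
for n in("side","top"):
    c=r.capture(n); cv2.imwrite(f"pics/{n}0.png",c["image"]); print(c["intrinsics"],c["world_from_camera"])
print(r.observe())
E
```

```text
pics
[[366.94807499   0.         260.63514491]
 [  0.         366.94807499 189.70649298]
 [  0.           0.           1.        ]] [[ 0.79586581  0.34910982 -0.49469176 -0.03178032]
 [-0.60532477  0.44069499 -0.6628498  -0.79720007]
 [-0.01339919  0.82698867  0.5620589   0.76908706]
 [ 0.          0.          0.          1.        ]]
[[400.31959371   0.         263.00645341]
 [  0.         400.31959371 191.41181077]
 [  0.           0.           1.        ]] [[ 5.08646989e-04  9.86386591e-01 -1.64442194e-01  3.71852167e-01]
 [-9.99931308e-01  2.42728810e-03  1.14668403e-02 -2.01608463e-02]
 [ 1.17098861e-02  1.64425066e-01  9.86320068e-01  1.11046280e+00]
 [ 0.00000000e+00  0.00000000e+00  0.00000000e+00  1.00000000e+00]]
{'time': 0.1, 'joint_positions': array([-1.28019054,  0.52199032, -0.03634155,  1.59992733,  0.02118819,
        1.02110428, -0.11279367]), 'joint_velocities': array([-0.00060612, -0.00264356, -0.00027715, -0.0011279 ,  0.00032757,
        0.00122531, -0.00067134]), 'effort': array([ 2.95164769e-03, -9.28487349e+01,  1.98407382e+00, -3.70538270e+01,
        1.81829830e-02,  5.55212464e-03, -3.38423740e-05]), 'position': array([0.22054982, 0.58444571, 0.20376923]), 'tcp_rot': array([-5.63657842e-01, -3.09047876e+00,  1.62801603e-03]), 'wrist_force': array([ 0.49107886, -0.00370102, -0.55047318]), 'ft_torque': array([-0.04533543, -0.00879739,  0.00507197]), 'opening': 0.08525404523054407}
```

View pics/side0.png

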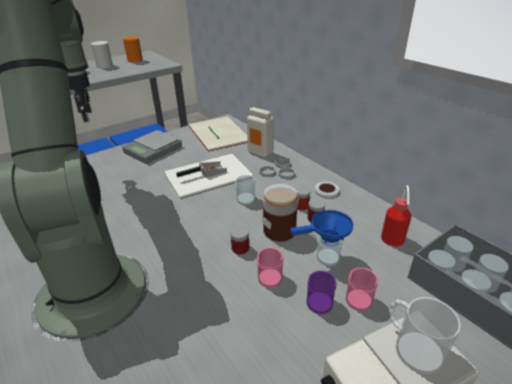

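View pics/top0.png

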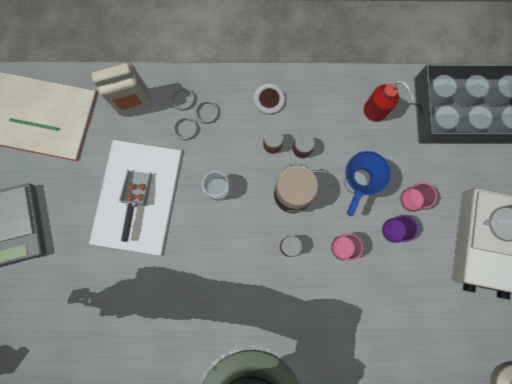

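Top view: the funnel is at (367,175) in clear jar1, the empty clear jar2 at (216,186), and the scoop on the white board at (134,195). Look-alikes for the jars are pink (348,247) and (419,197), purple (400,229), and the clear glasses in the dark crate (445–510, 85–120). None of these stands alone beside the row, so (216,186) is jar2 and the jar under the funnel is jar1.

```bash
cat > h.py <<'E'
import numpy as np,cv2
from plant import r
from scipy.spatial.transform import Rotation as R
def ray(c,uv):
    K=c["intrinsics"];T=c["world_from_camera"];u,v=uv
    d=T[:3,:3]@np.array([(u-K[0,2])/K[0,0],-(v-K[1,2])/K[1,1],-1]);return T[:3,3],d
def onz(c,uv,z):
    o,d=ray(c,uv);return o+d*(z-o[2])/d[2]
def proj(c,p):
    T=c["world_from_camera"];K=c["intrinsics"];q=T[:3,:3].T@(np.asarray(p)-T[:3,3])
    return np.array([K[0,0]*q[0]/-q[2]+K[0,2],K[1,1]*-q[1]/-q[2]+K[1,2]])
def cnt(m,box=None):
    m=m.astype(np.uint8)
    if box:
        k=np.zeros_like(m);x0,y0,x1,y1=box;k[y0:y1,x0:x1]=1;m=m*k
    c=cv2.findContours(m,cv2.RETR_EXTERNAL,cv2.CHAIN_APPROX_NONE)[0]
    return max(c,key=cv2.contourArea)
E
python3 - <<'E'
from h import *
t=r.capture("top");im=t["image"];hsv=cv2.cvtColor(im,cv2.COLOR_BGR2HSV)
H,S,V=[hsv[...,i].astype(int) for i in range(3)]
blue=(H>100)&(H<125)&(S>140)
f=cnt(blue,(330,140,400,225))[:,0,:]
W=np.array([onz(t,p,.134)[:2] for p in f])
# collar: erode handle away with opening
m=np.zeros(im.shape[:2],np.uint8);cv2.drawContours(m,[f[:,None]],-1,1,-1)
o=cv2.morphologyEx(m,cv2.MORPH_OPEN,cv2.getStructuringElement(cv2.MORPH_ELLIPSE,(21,21)))
c=cnt(o)[:,0,:];Wc=np.array([onz(t,p,.134)[:2] for p in c],np.float32)
print("collar",cv2.minEnclosingCircle(Wc),cv2.fitEllipse(Wc))
h=m&~cv2.dilate(o,np.ones((5,5)));yx=np.argwhere(h);P=np.array([onz(t,(x,y),.122)[:2] for y,x in yx])
print("handle mean",P.mean(0),cv2.fitLine(P.astype(np.float32),cv2.DIST_L2,0,.01,.01).ravel(),"far",P[P[:,0].argmin()])
# scoop
bk=(V<45)
k=cnt(bk,(110,195,150,245))[:,0,:];P=np.array([onz(t,p,.052)[:2] for p in k],np.float32)
print("scoophandle",cv2.minAreaRect(P),cv2.fitLine(P,cv2.DIST_L2,0,.01,.01).ravel())
print(P[P[:,0].argmin()],P[P[:,0].argmax()])
def crop(x0,y0,x1,y1,s):return cv2.resize(im[y0:y1,x0:x1],None,fx=s,fy=s,interpolation=cv2.INTER_CUBIC)
a=crop(85,135,245,260,4)[:, :];b=crop(265,120,415,260,4)
b=cv2.resize(b,None,fx=.75,fy=.75)
cv2.imwrite("pics/c1.png",a); cv2.imwrite("pics/c2.png",b)
E
```

```text
collar ((0.5827017426490784, -0.29346880316734314), 0.05610327422618866) ((0.5831907391548157, -0.29330527782440186), (0.10652416199445724, 0.10935578495264053), 35.64571762084961)
handle mean [ 0.50472981 -0.25780226] [ 0.9050045  -0.42540202  0.5047298  -0.25780225] far [ 0.48023983 -0.24550896]Traceback (most recent call last):
  File "<stdin>", line 16, in <module>
  File "h.py", line 17, in cnt
    return max(c,key=cv2.contourArea)
ValueError: max() iterable argument is empty
```

Run:
```python
from h import *
t=r.capture("top");im=t["image"];hsv=cv2.cvtColor(im,cv2.COLOR_BGR2HSV)
V=hsv[...,2].astype(int)
print(V[195:245:4,115:145:3])
k=cnt(V<75,(110,195,150,248))[:,0,:];P=np.array([onz(t,p,.052)[:2] for p in k],np.float32)
print("scoophandle",cv2.minAreaRect(P),cv2.fitLine(P,cv2.DIST_L2,0,.01,.01).ravel())
print(P[P[:,0].argmin()],P[P[:,0].argmax()])
b=cnt(V>185,(85,135,190,260))[:,0,:];P=np.array([onz(t,p,.012)[:2] for p in b],np.float32)
print("board",cv2.minAreaRect(P))
def crop(x0,y0,x1,y1,s):return cv2.resize(im[y0:y1,x0:x1],None,fx=s,fy=s,interpolation=cv2.INTER_CUBIC)
cv2.imwrite("pics/c1.png",crop(85,135,245,260,5)); cv2.imwrite("pics/c2.png",crop(265,120,415,260,4))
```

```text
[[213 212 111  83 124 140  88 106 138  99]
 [213 201  89  95 106  98  97 147 132 103]
 [212 213 209 190 159  85 146 100 127 121]
 [213 214 212 213 128  61  72 154 135 136]
 [210 213 215 211  73  57 136 178 133 134]
 [214 213 213 208  67  57 174 142 136 140]
 [213 212 212 169  63  56 206 136 135 177]
 [212 213 212 128  62  76 178 132 136 178]
 [211 210 211  74  58 132 139 138 135 210]
 [211 212 207  64  56 173 140 136 135 210]
 [213 212 168  65  53 205 135 136 173 213]
 [212 212 135  62  72 184 136 135 206 213]
 [212 213 213 212 212 211 212 212 213 213]]
scoophandle ((0.4656798839569092, 0.3245009183883667), (0.014064551331102848, 0.09591849148273468), 82.93844604492188) [ 0.99306154 -0.11759591  0.46456343  0.32494056]
[0.41851538 0.33387578] [0.5135531  0.32084703]
board ((0.5415582656860352, 0.31986021995544434), (0.19512376189231873, 0.29615068435668945), 81.0799560546875)
```

View pics/c1.png

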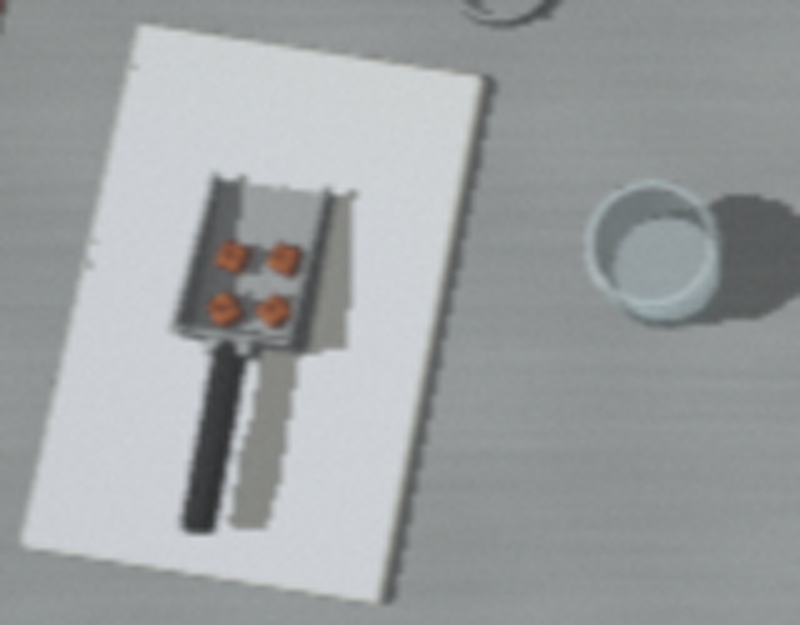

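View pics/c2.png

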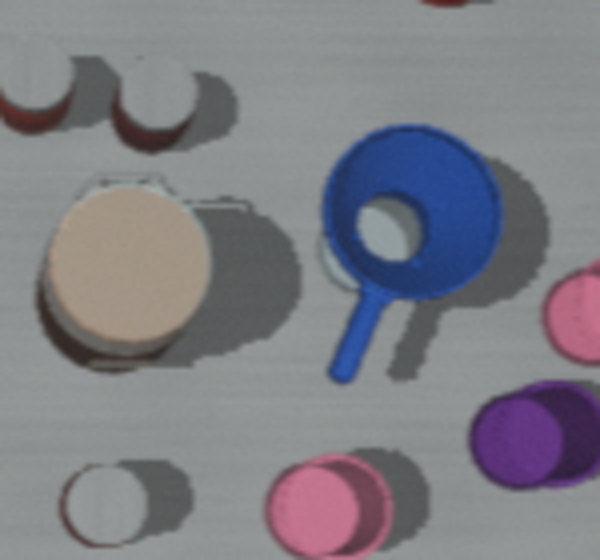

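The crops confirm it: the scoop has four amber lumps at the back of the pan and its handle points toward the robot. The empty clear jar2 has its rim centre at crop (652,243). The blue funnel sits in the clear jar with its handle toward the robot. That makes 4 pictures viewed.

```bash
cat >> h.py <<'E'
A=np.radians(30)   # finger lean at the scoop grasp
RG=np.array([[-np.cos(A),0,np.sin(A)],[0,1,0],[-np.sin(A),0,-np.cos(A)]]) # tool in scoop frame
def scoop(ref,ref_local,yaw,pitch):
    "tool pose putting scoop point ref_local at ref; pitch = nose down, deg"
    Rs=R.from_euler("ZY",[yaw,pitch],degrees=True).as_matrix()
    g=np.array([-.090,0,.030])-np.array(ref_local)
    Rt=Rs@RG
    return np.array(ref)+Rs@g+.019*Rt[:,2],Rt
def delta(p,Rt):
    s=r.observe();R0=R.from_rotvec(s["tcp_rot"]).as_matrix()
    d=R0.T@(p-s["position"])*100;w=np.degrees(R.from_matrix(R0.T@Rt).as_rotvec())
    print("shift cm",d.round(2),"turn deg",w.round(1),"|",np.linalg.norm(d).round(1),np.linalg.norm(w).round(1),"rows",max(np.linalg.norm(d)/4.17,np.linalg.norm(w)/7.16).round(1))
def st():
    s=r.observe();print("t",s["time"],"q",s["joint_positions"].round(2),"p",s["position"].round(4),"F",s["wrist_force"].round(1),"op",round(s["opening"],4))
LIP=[.045,0,.0025]
GS=[-.090,0,.030]
E
python3 - <<'E'
from h import *
t=r.capture("top");s=r.capture("side")
g=np.array([.4765,.3235,.042])
p,Rt=scoop(g,GS,-6.75,0); print("grasp",p); delta(p,Rt); print("pre");delta(p-.10*Rt[:,2],Rt)
print("proj grip in side",proj(s,g),"funnel top",proj(s,[.583,-.2935,.134]),"fgrip",proj(s,[.4995,-.2548,.122]))
# jar2 rim by contour of brightness edge in top view
im=t["image"];gr=cv2.cvtColor(im,cv2.COLOR_BGR2GRAY)
print("jar2 rim",onz(t,(215.4,183.6),.085), "pres lid",onz(t,(265+130/4,120+262/4),.15))
E
```

```text
grasp [0.48593415 0.32238339 0.02554552]
shift cm [-34.08 -15.16  17.86] turn deg [ -3.7 -29.9 -13.6] | 41.4 33.0 rows 9.9
pre
shift cm [-29.23 -16.37   9.2 ] turn deg [ -3.7 -29.9 -13.6] | 34.7 33.0 rows 8.3
proj grip in side [191.55343167 171.38743561] funnel top [331.77431931 222.38491988] fgrip [299.02877095 230.87456453]
jar2 rim [0.5631218  0.09180473 0.085     ] pres lid [ 0.54682059 -0.11552486  0.15      ]
```

Call:
carry_out(moves=[[[-3.5,-2,1.1],[-0.4,-3.6,-1.6],6],[[-7,-3.9,2.2],[-0.9,-7.2,-3.3],6],[[-10.5,-5.9,3.3],[-1.3,-10.8,-4.9],6],[[-14,-7.8,4.4],[-1.8,-14.4,-6.5],6],[[-17.5,-9.8,5.5],[-2.2,-18,-8.1],6]])

```text
time: 0.72
position: [0.3506, 0.43, 0.1492]
tcp_rot: [0.305, 2.807, -0.026]
wrist_force: [1.2, 1.2, -0.8]
opening: 0.0599
```

Run:
```python
from h import *
st();p,Rt=scoop([.4765,.3235,.042],GS,-6.75,0);delta(p-.08*Rt[:,2],Rt)
```

```text
t 0.7167 q [-1.3   0.44  0.13  1.98  0.4   0.69 -0.13] p [0.3506 0.43   0.1492] F [ 1.2  1.2 -0.8] op 0.0599
shift cm [-9.29 -8.11  8.64] turn deg [ -1.4 -11.7  -5.4] | 15.1 13.0 rows 3.6
```

Call:
carry_out(moves=[[[-3.1,-2.7,2.9],[-0.5,-4,-1.8],6],[[-6.2,-5.4,5.8],[-1,-8,-3.6],6],[[-9.3,-8.1,8.6],[-1.4,-11.7,-5.4],6],[[-9.3,-8.1,8.6],[-1.4,-11.7,-5.4],6]])

```text
time: 1.05
position: [0.4448, 0.3248, 0.0938]
tcp_rot: [0.146, 2.614, -0.046]
wrist_force: [1.4, 0.9, -0.6]
opening: 0.0601
```

Run:
```python
from h import *
st();p,Rt=scoop([.4765,.3235,.042],GS,-6.75,0);delta(p,Rt)
```

```text
t 1.05 q [-1.41  0.57  0.48  2.22  0.91  0.29 -0.43] p [0.4448 0.3248 0.0938] F [ 1.4  0.9 -0.6] op 0.0601
shift cm [-0.15  0.26  7.96] turn deg [-0.1  0.   0.4] | 8.0 0.4 rows 1.9
```

Call:
carry_out(moves=[[[-0.1,0.3,3],[0,0,0.4],6],[[-0.1,0.3,6],[0,0,0.4],6],[[-0.1,0.3,8],[0,0,0.4],6],[[-0.1,0.3,8],[0,0,0.4],6]])

```text
time: 1.38
position: [0.4861, 0.3224, 0.0231]
tcp_rot: [0.155, 2.614, -0.045]
wrist_force: [-0.3, -1.2, 1.0]
opening: 0.0599
```

Run:
```python
from h import *
st();p,Rt=scoop([.4765,.3235,.042],GS,-6.75,0);delta(p,Rt)
t=r.capture("top");s=r.capture("side")
a=cv2.resize(t["image"][140:260,80:190],None,fx=3.6,fy=3.6,interpolation=2);b=cv2.resize(s["image"][130:220,150:270],None,fx=3.2,fy=3.2,interpolation=2)
b=cv2.copyMakeBorder(b,0,a.shape[0]-b.shape[0],0,0,0);cv2.imwrite("pics/g1.png",np.hstack([a,b]))
```

```text
t 1.3833 q [-1.3   0.75  0.45  2.17  1.41  0.17 -0.93] p [0.4861 0.3224 0.0231] F [-0.3 -1.2  1. ] op 0.0599
shift cm [-0.1  -0.01 -0.22] turn deg [-0.2 -0.   0. ] | 0.2 0.2 rows 0.1
```

View pics/g1.png

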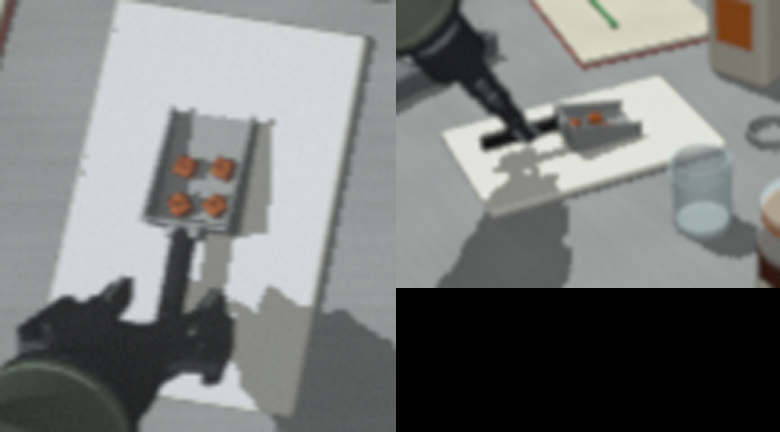

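The open fingers straddle the black handle (left crop, about (175,300)). Closing now.

Call:
carry_out(moves=[[[-0.1,0,-0.2],[0,0,0],3],[[-0.1,0,-0.2],[0,0,0],1],[[-0.1,0,-0.2],[0,0,0],0.5],[[-0.1,0,-0.2],[0,0,0],0.5],[[-0.1,0,-0.2],[0,0,0],0.5]], newtons=60)

```text
time: 1.9
position: [0.4856, 0.3227, 0.0265]
tcp_rot: [0.155, 2.614, -0.044]
wrist_force: [-2.5, 1.1, 3.5]
opening: 0.0127
```

Run:
```python
from h import *
st();p,Rt=scoop([.4765,.3235,.042],GS,-6.75,0);delta(p,Rt)
print("lift");p,Rt=scoop([.4765,.3235,.19],GS,-6.75,-10);delta(p,Rt)
```

```text
t 1.9 q [-1.29  0.74  0.44  2.17  1.38  0.17 -0.9 ] p [0.4856 0.3227 0.0265] F [-2.5  1.1  3.5] op 0.0127
shift cm [ 0.02 -0.03  0.1 ] turn deg [-0.1 -0.  -0. ] | 0.1 0.1 rows 0.0
lift
shift cm [ -7.71  -0.06 -12.75] turn deg [ -0.1 -10.   -0. ] | 14.9 10.0 rows 3.6
```

Call:
carry_out(moves=[[[-0.3,0,-0.5],[0,0,0],0.5],[[-0.8,0,-1.4],[0,0,0],0.5],[[-1.5,0,-2.6],[0,0,0],0.5],[[-2.2,0,-3.8],[0,0,0],0.5],[[-2.5,0,-4.3],[0,0,0],0.5]])

```text
time: 2.32
position: [0.4859, 0.323, 0.0779]
tcp_rot: [0.156, 2.614, -0.042]
wrist_force: [0.7, 0.2, -1.4]
opening: 0.0125
```

Run:
```python
from h import *
st()
t=r.capture("top");s=r.capture("side")
a=cv2.resize(t["image"][140:260,80:190],None,fx=3.6,fy=3.6,interpolation=2);b=cv2.resize(s["image"][130:220,150:270],None,fx=3.2,fy=3.2,interpolation=2)
b=cv2.copyMakeBorder(b,0,a.shape[0]-b.shape[0],0,0,0);cv2.imwrite("pics/g2.png",np.hstack([a,b]))
for z in (.2,.3):
  print("lift");p,Rt=scoop([.4765,.3235,z],GS,-6.75,-5);delta(p,Rt)
```

```text
t 2.3167 q [-1.19  0.59  0.3   2.16  1.1   0.33 -0.55] p [0.4859 0.323  0.0779] F [ 0.7  0.2 -1.4] op 0.0125
lift
shift cm [-5.47 -0.07 -9.21] turn deg [-0.  -5.  -0.1] | 10.7 5.0 rows 2.6
lift
shift cm [-10.47  -0.06 -17.87] turn deg [-0.  -5.  -0.1] | 20.7 5.0 rows 5.0
```

View pics/g2.png

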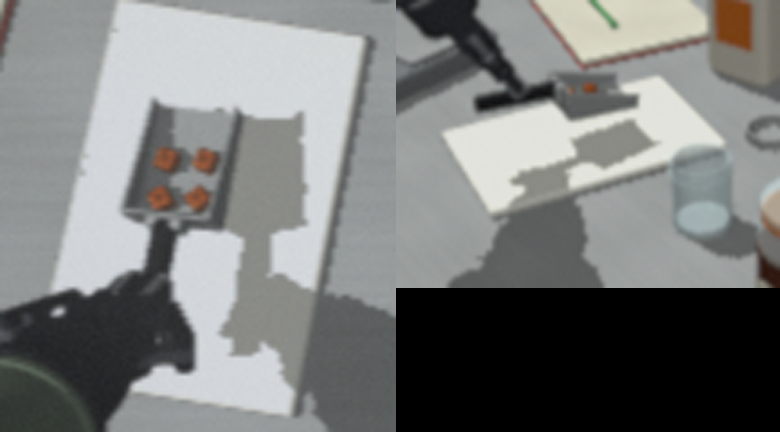

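The scoop is held level above the board with all four lumps in it (6 pictures viewed). Next is the carry plan.

```bash
cat >> h.py <<'E'
from scipy.spatial.transform import Slerp
def chunks(poses,n,ease=True):
    "poses: tool waypoints; n rows per leg; prints calls of 5 rows from the nominal pose at each call's start"
    s=r.observe();P=[s["position"]]+[p for p,_ in poses];Q=R.concatenate([R.from_rotvec(s["tcp_rot"])]+[R.from_matrix(m) for _,m in poses])
    T=np.r_[0,np.cumsum(n)];N=T[-1];k=np.arange(1,N+1)
    if ease:
        x=k/N;k=N*(x**2*(3-2*x)*.6+x*.4)
    pos=np.array([[np.interp(t,T,[p[i] for p in P]) for i in range(3)] for t in k]);q=Slerp(T,Q)(k)
    p0,q0=P[0],Q[0]
    for a in range(0,N,5):
        e=min(a+5,N)
        print([[list((q0.inv().apply(pos[j]-p0)*100).round(1)),list(np.degrees((q0.inv()*q[j]).as_rotvec()).round(1))] for j in range(a,e)])
        p0,q0=pos[e-1],q[e-1]
E
python3 - <<'E'
from h import *
f=np.array([.583,-.2935]);
w=[scoop([.50,.30,.26],GS,-8,0),scoop([.57,.10,.29],GS,-15,0),scoop([.57,-.05,.29],GS,-30,0)]
chunks(w,[7,8,7])
E
```

```text
[[[np.float64(-0.7), np.float64(-0.1), np.float64(-0.9)], [np.float64(0.0), np.float64(-0.0), np.float64(0.1)]], [[np.float64(-1.7), np.float64(-0.3), np.float64(-2.1)], [np.float64(0.1), np.float64(-0.0), np.float64(0.2)]], [[np.float64(-2.8), np.float64(-0.6), np.float64(-3.5)], [np.float64(0.2), np.float64(-0.0), np.float64(0.3)]], [[np.float64(-4.2), np.float64(-0.8), np.float64(-5.1)], [np.float64(0.2), np.float64(-0.0), np.float64(0.4)]], [[np.float64(-5.6), np.float64(-1.1), np.float64(-7.0)], [np.float64(0.3), np.float64(-0.0), np.float64(0.5)]]]
[[[np.float64(-1.6), np.float64(-0.3), np.float64(-2.0)], [np.float64(0.1), np.float64(-0.0), np.float64(0.2)]], [[np.float64(-3.4), np.float64(-0.7), np.float64(-4.2)], [np.float64(0.2), np.float64(-0.0), np.float64(0.3)]], [[np.float64(-5.1), np.float64(-1.4), np.float64(-6.1)], [np.float64(0.4), np.float64(-0.0), np.float64(0.6)]], [[np.float64(-6.7), np.float64(-4.4), np.float64(-5.7)], [np.float64(0.9), np.float64(-0.0), np.float64(1.5)]], [[np.float64(-8.2), np.float64(-7.4), np.float64(-5.4)], [np.float64(1.5), np.float64(-0.0
[... 649 characters left out ...]
, np.float64(0.0), np.float64(2.1)]], [[np.float64(-1.2), np.float64(-4.6), np.float64(0.7)], [np.float64(2.4), np.float64(0.0), np.float64(4.1)]], [[np.float64(-1.8), np.float64(-6.7), np.float64(1.0)], [np.float64(3.4), np.float64(0.0), np.float64(6.0)]], [[np.float64(-2.2), np.float64(-8.5), np.float64(1.3)], [np.float64(4.4), np.float64(0.0), np.float64(7.6)]], [[np.float64(-2.7), np.float64(-10.1), np.float64(1.5)], [np.float64(5.2), np.float64(-0.0), np.float64(9.0)]]]
[[[np.float64(-0.5), np.float64(-1.2), np.float64(0.3)], [np.float64(0.7), np.float64(0.0), np.float64(1.2)]], [[np.float64(-1.0), np.float64(-2.1), np.float64(0.6)], [np.float64(1.2), np.float64(0.0), np.float64(2.1)]]]
```

Call:
carry_out(moves=[[[-0.7,-0.1,-0.9],[0,0,0.1],0.5],[[-1.7,-0.3,-2.1],[0.1,0,0.2],0.5],[[-2.8,-0.6,-3.5],[0.2,0,0.3],0.5],[[-4.2,-0.8,-5.1],[0.2,0,0.4],0.5],[[-5.6,-1.1,-7],[0.3,0,0.5],0.5]])

```text
time: 2.83
position: [0.4977, 0.31, 0.1656]
tcp_rot: [0.169, 2.614, -0.047]
wrist_force: [0.7, -0.3, -2.2]
opening: 0.0127
```

Call:
carry_out(moves=[[[-1.6,-0.3,-2],[0.1,0,0.2],0.5],[[-3.4,-0.7,-4.2],[0.2,0,0.3],0.5],[[-5.1,-1.4,-6.1],[0.4,0,0.6],0.5],[[-6.7,-4.4,-5.7],[0.9,0,1.5],0.5],[[-8.2,-7.4,-5.4],[1.5,0,2.5],0.5]])

```text
time: 3.25
position: [0.5323, 0.2312, 0.254]
tcp_rot: [0.234, 2.609, -0.064]
wrist_force: [0.8, -0.5, -2.7]
opening: 0.0127
```

Call:
carry_out(moves=[[[-1.7,-3,0.4],[0.6,0,1],0.5],[[-3.4,-6,0.9],[1.1,0,2],0.5],[[-5.1,-9,1.3],[1.7,0,2.9],0.5],[[-6.8,-11.9,1.7],[2.2,0,3.9],0.5],[[-7.3,-14,1.9],[3.4,0,5.9],0.5]])

```text
time: 3.67
position: [0.5798, 0.0766, 0.2744]
tcp_rot: [0.395, 2.592, -0.108]
wrist_force: [0.3, -1.1, -1.7]
opening: 0.0129
```

```bash
sed -i 's/print(\[\[list((q0/print([[((q0/; s/\*100).round(1)),list(np.degrees/*100).round(1).tolist(),np.degrees/; s/as_rotvec()).round(1))\] for j/as_rotvec()).round(1).tolist()] for j/' h.py
python3 - <<'E'
from h import *
st()
L=lambda d,z:np.array([.583-d*.766,-.2935+d*.643,z])
w=[scoop([.56,-.06,.29],GS,-32,0),scoop(L(.06,.22),LIP,-40,10),scoop(L(.027,.158),LIP,-40,18)]
for p,m in w: print(p)
chunks(w,[4,9,7])
E
```

```text
Traceback (most recent call last):
  File "h.py", line 45
    print([[((q0.inv().apply(pos[j]-p0)*100).round(1).tolist(),np.degrees((q0.inv()*q[j]).as_rotvec()).round(1).tolist()] for j in range(a,e)])
                                                                                                                        ^
SyntaxError: closing parenthesis ']' does not match opening parenthesis '('
```

```bash
sed -i 's/print(\[\[((q0/print([[(q0/' h.py
python3 - <<'E'
from h import *
st()
L=lambda d,z:np.array([.583-d*.766,-.2935+d*.643,z])
w=[scoop([.56,-.06,.29],GS,-32,0),scoop(L(.06,.22),LIP,-40,10),scoop(L(.027,.158),LIP,-40,18)]
for p,m in w: print(p)
chunks(w,[5,9,7])
E
```

```text
t 3.6667 q [-0.64  0.18  0.23  2.06  0.58  0.57  0.4 ] p [0.5798 0.0766 0.2744] F [ 0.3 -1.1 -1.7] op 0.0129
[ 0.56805646 -0.06503423  0.27354552]
[ 0.44383128 -0.1767086   0.25267056]
[ 0.47349948 -0.20161141  0.20728654]
[[[-0.3, -1.3, 0.2], [0.7, 0.0, 1.2]], [[-0.6, -3.1, 0.4], [1.6, 0.0, 2.9]], [[-1.0, -5.3, 0.6], [2.8, 0.0, 4.8]], [[-1.5, -7.8, 0.9], [4.1, 0.0, 7.1]], [[-2.0, -10.6, 1.2], [5.5, 0.0, 9.7]]]
[[[-1.1, -2.9, 0.6], [1.6, 0.0, 2.8]], [[-0.5, -5.0, 0.6], [2.1, 1.2, 3.9]], [[0.3, -7.1, 0.5], [2.5, 2.5, 4.9]], [[1.2, -9.3, 0.3], [3.0, 4.0, 6.0]], [[2.0, -11.6, 0.2], [3.4, 5.4, 7.0]]]
[[[0.6, -2.4, 0.1], [0.5, 1.4, 1.0]], [[1.1, -4.7, 0.1], [1.0, 2.9, 2.1]], [[1.7, -7.0, 0.2], [1.5, 4.3, 3.1]], [[1.6, -7.6, 1.0], [1.5, 5.7, 3.4]], [[1.3, -7.6, 1.9], [1.5, 7.0, 3.4]]]
[[[-0.4, -0.0, 0.9], [-0.0, 1.3, -0.0]], [[-0.7, -0.0, 1.6], [0.0, 2.4, 0.0]], [[-1.0, -0.0, 2.4], [-0.0, 3.4, 0.0]], [[-1.3, -0.0, 3.0], [0.0, 4.3, 0.0]], [[-1.5, -0.0, 3.5], [0.0, 5.0, -0.0]]]
[[[-0.2, -0.0, 0.4], [0.0, 0.6, 0.0]]]
```

Call:
carry_out(moves=[[[-0.3,-1.3,0.2],[0.7,0,1.2],0.5],[[-0.6,-3.1,0.4],[1.6,0,2.9],0.5],[[-1,-5.3,0.6],[2.8,0,4.8],0.5],[[-1.5,-7.8,0.9],[4.1,0,7.1],0.5],[[-2,-10.6,1.2],[5.5,0,9.7],0.5]])

```text
time: 4.08
position: [0.57, -0.0326, 0.2739]
tcp_rot: [0.65, 2.547, -0.174]
wrist_force: [0.4, -0.8, -3.0]
opening: 0.0127
```

Call:
carry_out(moves=[[[-1.1,-2.9,0.6],[1.6,0,2.8],0.5],[[-0.5,-5,0.6],[2.1,1.2,3.9],0.5],[[0.3,-7.1,0.5],[2.5,2.5,4.9],0.5],[[1.2,-9.3,0.3],[3,4,6],0.5],[[2,-11.6,0.2],[3.4,5.4,7],0.5]])

```text
time: 4.5
position: [0.4987, -0.1278, 0.2618]
tcp_rot: [0.857, 2.59, -0.181]
wrist_force: [-0.4, 0.0, -1.5]
opening: 0.0129
```

Run:
```python
from h import *
st()
L=lambda d,z:np.array([.583-d*.766,-.2935+d*.643,z])
chunks([scoop(L(.06,.22),LIP,-40,10)],[5])
t=r.capture("top");s=r.capture("side")
a=cv2.resize(t["image"][120:260,260:420],None,fx=2.5,fy=2.5,interpolation=2);b=cv2.resize(s["image"][140:280,230:390],None,fx=2.5,fy=2.5,interpolation=2)
cv2.imwrite("pics/t1.png",np.hstack([a,b]))
```

```text
t 4.5 q [-0.38  0.09  0.36  2.17  0.42  0.59  0.59] p [ 0.4987 -0.1278  0.2618] F [-0.4  0.  -1.5] op 0.0129
[[[0.2, -1.0, 0.0], [0.2, 0.6, 0.4]], [[0.6, -2.7, 0.1], [0.6, 1.7, 1.2]], [[1.1, -4.5, 0.1], [0.9, 2.8, 2.0]], [[1.5, -6.2, 0.2], [1.3, 3.9, 2.7]], [[1.7, -7.2, 0.2], [1.5, 4.5, 3.1]]]
```

View pics/t1.png

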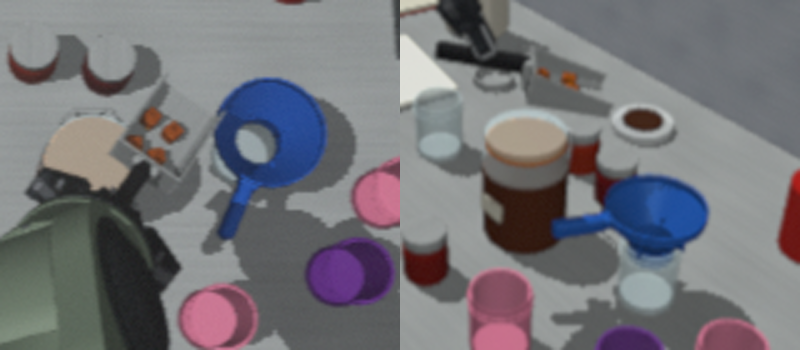

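All four lumps are in the scoop, which is approaching the funnel (7 pictures viewed).

Call:
carry_out(moves=[[[0.2,-1,0],[0.2,0.6,0.4],0.5],[[0.6,-2.7,0.1],[0.6,1.7,1.2],0.5],[[1.1,-4.5,0.1],[0.9,2.8,2],0.5],[[1.5,-6.2,0.2],[1.3,3.9,2.7],0.5],[[1.7,-7.2,0.2],[1.5,4.5,3.1],0.5]])

```text
time: 5.02
position: [0.4412, -0.1802, 0.2524]
tcp_rot: [0.97, 2.638, -0.172]
wrist_force: [0.1, 0.0, -0.9]
opening: 0.0129
```

Run:
```python
from h import *
st()
s=r.observe();Rt=R.from_rotvec(s["tcp_rot"]).as_matrix();Rs=Rt@RG.T
g=s["position"]-.019*Rt[:,2]
t=r.capture("top")
pts=[[.045,.032,.018],[.045,-.032,.018],[-.045,.032,.038],[-.045,-.032,.038]]
print([proj(t,g+Rs@(np.array(p)-GS)).round(1).tolist() for p in pts])
cv2.imwrite("pics/t2.png",cv2.resize(t["image"][130:250,280:420],None,fx=5,fy=5,interpolation=2))
L=lambda d,z:np.array([.583-d*.766,-.2935+d*.643,z])
chunks([scoop(L(.027,.158),LIP,-40,18)],[5])
```

```text
t 5.0167 q [-0.28  0.05  0.42  2.2   0.29  0.62  0.79] p [ 0.4412 -0.1802  0.2524] F [ 0.1  0.  -0.9] op 0.0129
[[355.0, 174.5], [377.6, 192.9], [334.2, 200.9], [357.9, 220.4]]
[[[-0.3, 0.1, 0.8], [-0.0, 1.1, -0.1]], [[-0.8, 0.2, 2.1], [-0.1, 2.9, -0.2]], [[-1.3, 0.4, 3.5], [-0.1, 5.0, -0.3]], [[-1.8, 0.5, 4.8], [-0.2, 6.8, -0.4]], [[-2.1, 0.6, 5.6], [-0.2, 7.9, -0.4]]]
```

View pics/t2.png

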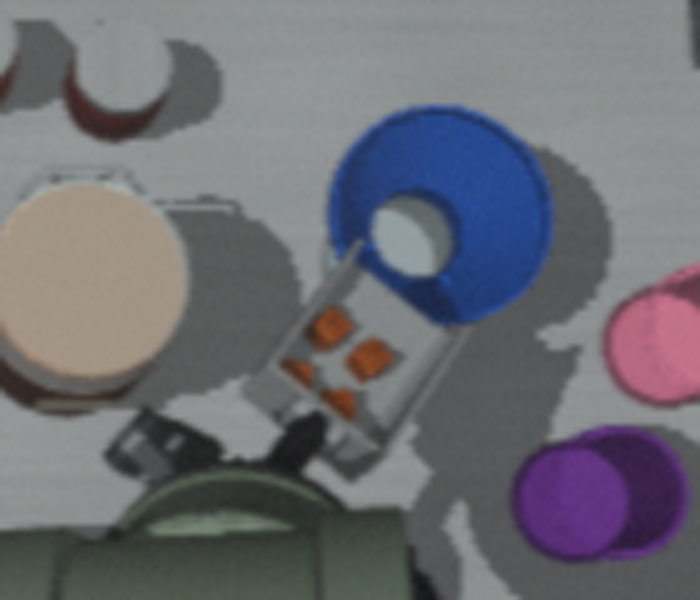

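The scoop sits about 11 mm farther back along its axis than assumed: front corners are seen at (352,179) and (373,195), predicted at (355,174.5) and (378,193). I'll correct the grip offset. 8 pictures viewed.

```bash
sed -i 's/-\.090,0,\.030/-.079,0,.030/g' h.py
python3 - <<'E'
from h import *
L=lambda d,z:np.array([.583-d*.766,-.2935+d*.643,z])
chunks([scoop(L(.027,.158),LIP,-40,18)],[5])
chunks([scoop(L(.027,.158),LIP,-40,18),scoop(L(.025,.155),LIP,-40,55)],[5,15],False)
E
```

```text
[[[-0.4, 0.1, 0.9], [-0.0, 1.1, -0.1]], [[-1.1, 0.2, 2.3], [-0.1, 2.9, -0.2]], [[-1.9, 0.4, 3.9], [-0.1, 5.0, -0.3]], [[-2.5, 0.5, 5.3], [-0.2, 6.8, -0.4]], [[-2.9, 0.6, 6.2], [-0.2, 7.9, -0.4]]]
[[[-0.6, 0.1, 1.2], [-0.0, 1.6, -0.1]], [[-1.2, 0.2, 2.5], [-0.1, 3.2, -0.2]], [[-1.8, 0.4, 3.7], [-0.1, 4.7, -0.3]], [[-2.4, 0.5, 5.0], [-0.2, 6.3, -0.4]], [[-2.9, 0.6, 6.2], [-0.2, 7.9, -0.4]]]
[[[-0.4, -0.0, -0.3], [0.0, 2.5, 0.0]], [[-0.8, -0.0, -0.5], [0.0, 4.9, -0.0]], [[-1.2, -0.0, -0.8], [0.0, 7.4, -0.0]], [[-1.6, -0.0, -1.1], [0.0, 9.9, -0.0]], [[-2.0, -0.0, -1.3], [0.0, 12.3, 0.0]]]
[[[-0.3, -0.0, -0.3], [0.0, 2.5, -0.0]], [[-0.7, -0.0, -0.7], [0.0, 4.9, -0.0]], [[-1.0, -0.0, -1.0], [0.0, 7.4, 0.0]], [[-1.3, -0.0, -1.4], [0.0, 9.9, 0.0]], [[-1.7, -0.0, -1.7], [0.0, 12.3, -0.0]]]
[[[-0.3, -0.0, -0.4], [0.0, 2.5, 0.0]], [[-0.5, -0.0, -0.8], [0.0, 4.9, 0.0]], [[-0.8, -0.0, -1.2], [0.0, 7.4, 0.0]], [[-1.0, -0.0, -1.6], [0.0, 9.9, 0.0]], [[-1.3, -0.0, -2.0], [-0.0, 12.3, 0.0]]]
```

Call:
carry_out(moves=[[[-0.4,0.1,0.9],[0,1.1,-0.1],0.5],[[-1.1,0.2,2.3],[-0.1,2.9,-0.2],0.5],[[-1.9,0.4,3.9],[-0.1,5,-0.3],0.5],[[-2.5,0.5,5.3],[-0.2,6.8,-0.4],0.5],[[-2.9,0.6,6.2],[-0.2,7.9,-0.4],0.5]])

```text
time: 5.48
position: [0.482, -0.2087, 0.2028]
tcp_rot: [1.009, 2.767, -0.106]
wrist_force: [-0.9, -0.2, -2.2]
opening: 0.0126
```

Run:
```python
from h import *
st()
L=lambda d,z:np.array([.583-d*.766,-.2935+d*.643,z])
s=r.observe();Rt=R.from_rotvec(s["tcp_rot"]).as_matrix();Rs=Rt@RG.T
print("lip",s["position"]-.019*Rt[:,2]+Rs@(np.array(LIP)-GS),L(.027,.158))
chunks([scoop(L(.025,.155),LIP,-40,58)],[15],False)
```

```text
t 5.4833 q [-0.09  0.28  0.39  2.05 -0.04  0.64  1.18] p [ 0.482  -0.2087  0.2028] F [-0.9 -0.2 -2.2] op 0.0126
lip [ 0.56259764 -0.27652714  0.1566864 ] [ 0.562318 -0.276139  0.158   ]
[[[-0.4, -0.0, -0.3], [-0.0, 2.7, -0.0]], [[-0.9, -0.0, -0.6], [-0.0, 5.3, -0.0]], [[-1.3, -0.0, -0.9], [-0.0, 8.0, -0.0]], [[-1.8, -0.0, -1.1], [-0.0, 10.6, -0.0]], [[-2.2, -0.0, -1.4], [-0.0, 13.3, -0.0]]]
[[[-0.4, -0.0, -0.4], [-0.0, 2.7, -0.0]], [[-0.7, -0.0, -0.8], [-0.0, 5.3, -0.0]], [[-1.1, -0.0, -1.1], [-0.0, 8.0, -0.0]], [[-1.4, -0.0, -1.5], [-0.0, 10.6, -0.0]], [[-1.8, -0.0, -1.9], [-0.0, 13.3, -0.0]]]
[[[-0.3, -0.0, -0.4], [-0.0, 2.7, -0.0]], [[-0.5, -0.0, -0.9], [-0.0, 5.3, -0.0]], [[-0.8, -0.0, -1.3], [-0.0, 8.0, -0.0]], [[-1.1, -0.0, -1.8], [-0.0, 10.6, -0.0]], [[-1.3, -0.0, -2.2], [-0.0, 13.3, -0.0]]]
```

Call:
carry_out(moves=[[[-0.4,0,-0.3],[0,2.7,0],0.5],[[-0.9,0,-0.6],[0,5.3,0],0.5],[[-1.3,0,-0.9],[0,8,0],0.5],[[-1.8,0,-1.1],[0,10.6,0],0.5],[[-2.2,0,-1.4],[0,13.3,0],0.5]])

```text
time: 5.9
position: [0.4965, -0.2208, 0.2209]
tcp_rot: [-1.068, -2.927, -0.012]
wrist_force: [0.1, -0.5, -1.0]
opening: 0.0127
```

Call:
carry_out(moves=[[[-0.4,0,-0.4],[0,2.7,0],0.5],[[-0.7,0,-0.8],[0,5.3,0],0.5],[[-1.1,0,-1.1],[0,8,0],0.5],[[-1.4,0,-1.5],[0,10.6,0],0.5],[[-1.8,0,-1.9],[0,13.3,0],0.5]])

```text
time: 6.32
position: [0.5108, -0.2329, 0.2394]
tcp_rot: [-0.993, -2.717, -0.126]
wrist_force: [1.2, 0.2, -2.2]
opening: 0.0128
```

Call:
carry_out(moves=[[[-0.3,0,-0.4],[0,2.7,0],0.5],[[-0.5,0,-0.9],[0,5.3,0],0.5],[[-0.8,0,-1.3],[0,8,0],0.5],[[-1.1,0,-1.8],[0,10.6,0],0.5],[[-1.3,0,-2.2],[0,13.3,0],0.5]])

```text
time: 6.73
position: [0.5252, -0.245, 0.257]
tcp_rot: [-0.917, -2.504, -0.225]
wrist_force: [-0.3, -0.6, -0.5]
opening: 0.0127
```

Call:
carry_out(moves=[[[0,0,0],[0,0,0],0.5],[[0,0,0],[0,0,0],0.5],[[0,0,0],[0,0,0],0.5],[[0,0,0],[0,0,0],0.5]])

```text
time: 7.07
position: [0.5251, -0.2447, 0.2572]
tcp_rot: [-0.917, -2.505, -0.224]
wrist_force: [-0.0, 0.2, -1.5]
opening: 0.0127
```

Run:
```python
from h import *
st()
t=r.capture("top");s=r.capture("side")
for n,c,(x0,y0,x1,y1) in(("top",t,(300,120,440,260)),("side",s,(270,140,400,290))):
    hsv=cv2.cvtColor(c["image"],cv2.COLOR_BGR2HSV);m=cv2.inRange(hsv,(4,110,80),(20,255,255))
    k,_,stt,ce=cv2.connectedComponentsWithStats(m);print(n,[(stt[i,4],ce[i].round().tolist()) for i in range(1,k) if stt[i,4]>3])
a=cv2.resize(t["image"][120:260,290:430],None,fx=2.8,fy=2.8,interpolation=2);b=cv2.resize(s["image"][140:280,260:400],None,fx=2.8,fy=2.8,interpolation=2)
cv2.imwrite("pics/t3.png",np.hstack([a,b]))
```

```text
t 7.0667 q [ 0.25  0.74  0.31  1.23 -0.28  1.7   1.44] p [ 0.5251 -0.2447  0.2572] F [-0.   0.2 -1.5] op 0.0127
top [(np.int32(251), [127.0, 101.0])]
side [(np.int32(170), [35.0, 62.0]), (np.int32(162), [255.0, 136.0]), (np.int32(78), [302.0, 204.0]), (np.int32(30), [278.0, 204.0]), (np.int32(5), [293.0, 202.0])]
```

View pics/t3.png

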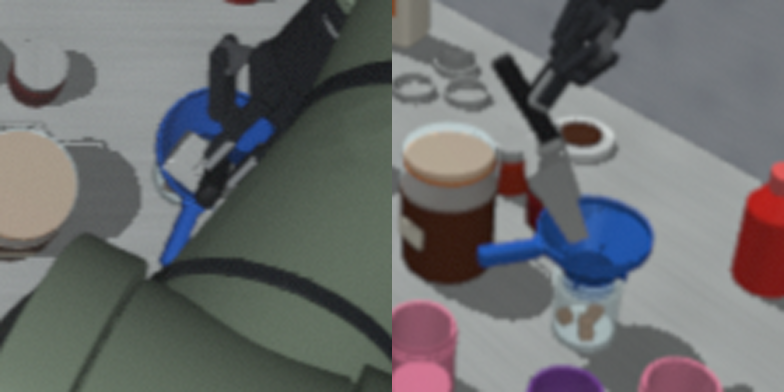

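Through the glass, the side view shows three or four lumps in jar1 around crop (565–600, 310–325), and none on the table. 9 pictures viewed. Now the scoop goes back.

Run:
```python
from h import *
L=lambda d,z:np.array([.583-d*.766,-.2935+d*.643,z])
Pg=np.array([.4858,.3228,.0268]);Rg=R.from_rotvec([.155,2.614,-.044]).as_matrix()
up=lambda h:(Pg+[0,0,h],Rg)
w=[scoop(L(.03,.215),LIP,-40,40),scoop([.55,-.08,.29],GS,-33,5),scoop([.57,.08,.29],GS,-15,0),up(.22),up(.06)]
chunks(w,[4,8,5,8,5])
```

```text
[[[0.6, -0.0, -0.2], [-0.0, -2.1, -0.0]], [[1.3, -0.0, -0.5], [-0.1, -4.7, -0.1]], [[2.1, -0.0, -0.8], [-0.1, -7.8, -0.1]], [[3.1, -0.0, -1.1], [-0.1, -11.3, -0.1]], [[4.1, -0.0, -1.5], [-0.2, -15.2, -0.2]]]
[[[0.8, 0.5, -0.4], [-0.1, -4.2, -0.3]], [[1.3, 2.3, 0.0], [-0.2, -8.6, -1.2]], [[1.8, 4.2, 0.5], [-0.3, -13.3, -2.1]], [[2.3, 6.2, 0.9], [-0.4, -18.3, -3.1]], [[2.9, 8.4, 1.4], [-0.5, -23.4, -4.2]]]
[[[0.6, 2.2, 0.3], [-0.1, -5.3, -1.1]], [[1.2, 4.5, 0.6], [-0.3, -10.8, -2.2]], [[2.2, 7.3, 0.7], [-0.9, -15.0, -4.3]], [[4.1, 11.0, 0.3], [-2.6, -16.2, -8.7]], [[6.1, 14.7, -0.0], [-4.2, -17.4, -13.1]]]
[[[0.9, 4.1, -0.5], [-2.2, -1.3, -4.1]], [[2.7, 7.7, -1.2], [-3.6, -2.0, -6.9]], [[5.4, 10.8, -2.2], [-4.2, -2.0, -8.1]], [[8.1, 13.8, -3.1], [-4.8, -2.0, -9.2]], [[10.7, 16.7, -4.0], [-5.4, -2.0, -10.3]]]
[[[1.9, 3.3, -0.7], [-0.6, -0.0, -1.1]], [[3.8, 6.5, -1.3], [-1.2, -0.0, -2.1]], [[5.6, 9.5, -1.9], [-1.7, -0.0, -3.0]], [[7.2, 10.3, -0.1], [-1.8, -0.0, -3.3]], [[8.7, 10.3, 2.5], [-1.8, -0.0, -3.3]]]
[[[1.4, 0.0, 2.4], [0.0, 0.0, 0.0]], [[2.6, 0.0, 4.5], [0.0, 0.0, 0.0]], [[3.7, 0.0, 6.4], [0.0, 0.0, 0.0]], [[4.6, 0.0, 8.0], [0.0, 0.0, 0.0]], [[5.3, 0.0, 9.2], [0.0, 0.0, 0.0]]]
```

Call:
carry_out(moves=[[[0.6,0,-0.2],[0,-2.1,0],0.5],[[1.3,0,-0.5],[-0.1,-4.7,-0.1],0.5],[[2.1,0,-0.8],[-0.1,-7.8,-0.1],0.5],[[3.1,0,-1.1],[-0.1,-11.3,-0.1],0.5],[[4.1,0,-1.5],[-0.2,-15.2,-0.2],0.5]])

```text
time: 7.58
position: [0.5027, -0.2256, 0.2903]
tcp_rot: [-1.002, -2.751, -0.113]
wrist_force: [0.4, 0.8, -1.9]
opening: 0.0126
```

Call:
carry_out(moves=[[[0.8,0.5,-0.4],[-0.1,-4.2,-0.3],0.5],[[1.3,2.3,0],[-0.2,-8.6,-1.2],0.5],[[1.8,4.2,0.5],[-0.3,-13.3,-2.1],0.5],[[2.3,6.2,0.9],[-0.4,-18.3,-3.1],0.5],[[2.9,8.4,1.4],[-0.5,-23.4,-4.2],0.5]])

```text
time: 8.0
position: [0.5329, -0.1402, 0.2842]
tcp_rot: [0.911, 2.813, -0.068]
wrist_force: [0.9, -2.4, -2.0]
opening: 0.0126
```

Call:
carry_out(moves=[[[0.6,2.2,0.3],[-0.1,-5.3,-1.1],0.5],[[1.2,4.5,0.6],[-0.3,-10.8,-2.2],0.5],[[2.2,7.3,0.7],[-0.9,-15,-4.3],0.5],[[4.1,11,0.3],[-2.6,-16.2,-8.7],0.5],[[6.1,14.7,0],[-4.2,-17.4,-13.1],0.5]])

```text
time: 8.42
position: [0.5696, 0.016, 0.275]
tcp_rot: [0.503, 2.6, -0.119]
wrist_force: [1.5, -0.2, -0.8]
opening: 0.0128
```

Run:
```python
from h import *
st()
Pg=np.array([.4858,.3228,.0268]);Rg=R.from_rotvec([.155,2.614,-.044]).as_matrix()
up=lambda h:(Pg+[0,0,h],Rg)
chunks([scoop([.57,.08,.29],GS,-15,0),up(.22),up(.06)],[5,8,5])
```

```text
t 8.4167 q [-0.59  0.15  0.3   2.09  0.5   0.56  0.51] p [0.5696 0.016  0.275 ] F [ 1.5 -0.2 -0.8] op 0.0128
[[[0.1, 0.6, -0.1], [-0.3, -0.1, -0.6]], [[0.3, 1.4, -0.1], [-0.7, -0.3, -1.4]], [[0.5, 2.4, -0.2], [-1.2, -0.6, -2.5]], [[0.8, 3.6, -0.3], [-1.8, -0.8, -3.6]], [[1.1, 4.9, -0.4], [-2.4, -1.1, -5.0]]]
[[[0.5, 1.7, -0.2], [-0.7, -0.3, -1.4]], [[2.8, 4.9, -1.0], [-1.3, -0.3, -2.5]], [[5.3, 8.3, -1.9], [-1.9, -0.3, -3.6]], [[7.7, 11.6, -2.8], [-2.6, -0.3, -4.8]], [[10.2, 15.0, -3.7], [-3.2, -0.3, -5.9]]]
[[[2.0, 3.6, -0.7], [-0.6, -0.0, -1.1]], [[4.0, 7.1, -1.4], [-1.3, -0.0, -2.2]], [[5.9, 7.7, 1.2], [-1.4, -0.0, -2.4]], [[7.6, 7.7, 4.2], [-1.4, -0.0, -2.4]], [[9.1, 7.7, 6.8], [-1.4, -0.0, -2.4]]]
[[[1.3, 0.0, 2.3], [0.0, 0.0, 0.0]], [[2.4, 0.0, 4.2], [0.0, 0.0, 0.0]], [[3.2, 0.0, 5.5], [0.0, 0.0, 0.0]]]
```

Call:
carry_out(moves=[[[0.2,1,-0.1],[-0.5,-0.2,-1],0.5],[[0.5,2.4,-0.2],[-1.2,-0.6,-2.5],0.5],[[1.1,4.9,-0.4],[-2.4,-1.1,-5],0.5],[[1.6,6.6,-0.6],[-3.1,-1.4,-6.4],0.5]])

```text
time: 8.75
position: [0.5786, 0.0846, 0.2733]
tcp_rot: [0.333, 2.599, -0.09]
wrist_force: [-0.1, 0.8, -2.1]
opening: 0.0126
```

Call:
carry_out(moves=[[[2.3,3.2,-0.8],[-0.6,0,-1.1],0.5],[[4.8,6.6,-1.7],[-1.2,0,-2.2],0.5],[[7.2,9.9,-2.6],[-1.9,0,-3.4],0.5],[[9.7,13.3,-3.5],[-2.5,0,-4.5],0.5]])

```text
time: 9.08
position: [0.5144, 0.2371, 0.2556]
tcp_rot: [0.216, 2.609, -0.06]
wrist_force: [0.6, 0.5, -1.1]
opening: 0.0127
```

Run:
```python
from h import *
st()
Pg=np.array([.4858,.3228,.0268]);Rg=R.from_rotvec([.155,2.614,-.044]).as_matrix()
up=lambda h:(Pg+[0,0,h],Rg)
chunks([up(.20),up(.04)],[4,6])
```

```text
t 9.0833 q [-0.95  0.21  0.17  2.08  0.68  0.65  0.11] p [0.5144 0.2371 0.2556] F [ 0.6  0.5 -1.1] op 0.0127
[[[0.7, 1.1, 0.1], [-0.2, 0.0, -0.3]], [[1.8, 2.8, 0.1], [-0.5, 0.0, -0.8]], [[3.2, 5.0, 0.2], [-0.8, 0.0, -1.5]], [[4.7, 7.4, 0.3], [-1.2, 0.1, -2.2]], [[6.4, 8.0, 2.7], [-1.3, 0.1, -2.3]]]
[[[1.7, 0.0, 3.0], [0.0, 0.0, 0.0]], [[3.3, 0.0, 5.8], [0.0, 0.0, 0.0]], [[4.8, 0.0, 8.3], [0.0, 0.0, 0.0]], [[5.9, 0.0, 10.2], [0.0, 0.0, 0.0]], [[6.7, 0.0, 11.5], [0.0, 0.0, 0.0]]]
```

Call:
carry_out(moves=[[[1.2,1.8,0.1],[-0.3,0,-0.5],0.5],[[2.4,3.6,0.1],[-0.6,0,-1.1],0.5],[[4.2,6.4,0.2],[-1,0.1,-1.9],0.5],[[5.2,8,0.6],[-1.3,0.1,-2.3],0.5],[[6.4,8,2.7],[-1.3,0.1,-2.3],0.5]])

```text
time: 9.5
position: [0.4861, 0.3277, 0.2016]
tcp_rot: [0.152, 2.613, -0.036]
wrist_force: [0.8, 0.4, -0.5]
opening: 0.0128
```

Call:
carry_out(moves=[[[1.7,0,3],[0,0,0],0.5],[[3.3,0,5.8],[0,0,0],0.5],[[4.8,0,8.3],[0,0,0],0.5],[[5.9,0,10.2],[0,0,0],0.5],[[6.4,0,11],[0,0,0],0.5]])

```text
time: 9.92
position: [0.4851, 0.3273, 0.0715]
tcp_rot: [0.152, 2.615, -0.04]
wrist_force: [-0.6, -0.6, -1.4]
opening: 0.0131
```

Run:
```python
from h import *
st()
Pg=np.array([.4858,.3228,.0268]);Rg=R.from_rotvec([.155,2.614,-.044]).as_matrix()
up=lambda h:(Pg+[0,0,h],Rg)
chunks([up(0.0)],[5])
```

```text
t 9.9167 q [-1.22  0.61  0.33  2.16  1.11  0.31 -0.57] p [0.4851 0.3273 0.0715] F [-0.6 -0.6 -1.4] op 0.0131
[[[0.3, -0.1, 0.6], [0.0, -0.0, 0.0]], [[0.8, -0.2, 1.5], [0.1, -0.0, 0.0]], [[1.3, -0.3, 2.5], [0.1, -0.0, 0.1]], [[1.8, -0.4, 3.4], [0.2, -0.0, 0.1]], [[2.1, -0.4, 3.9], [0.2, -0.0, 0.1]]]
```

Call:
carry_out(moves=[[[0.6,-0.1,1.1],[0,0,0],0.5],[[1.2,-0.3,2.3],[0.1,0,0.1],0.5],[[1.7,-0.4,3.1],[0.2,0,0.1],0.5],[[2,-0.4,3.6],[0.2,0,0.1],0.5],[[2.1,-0.4,3.9],[0.2,0,0.1],0.5]])

```text
time: 10.33
position: [0.4858, 0.323, 0.0264]
tcp_rot: [0.155, 2.615, -0.045]
wrist_force: [-3.5, -0.4, 3.9]
opening: 0.0129
```

Call:
carry_out(moves=[[[0,0,0],[0,0,0],0.5]])

```text
time: 10.42
position: [0.486, 0.323, 0.0259]
tcp_rot: [0.155, 2.615, -0.045]
wrist_force: [-3.1, 0.9, 3.4]
opening: 0.0127
```

Run:
```python
from h import *
st()
```

```text
t 10.4167 q [-1.27  0.74  0.41  2.17  1.39  0.19 -0.9 ] p [0.486  0.323  0.0259] F [-3.1  0.9  3.4] op 0.0127
```

Call:
carry_out(moves=[[[0,0,0],[0,0,0],2.5],[[0,0,0],[0,0,0],4],[[0,0,0],[0,0,0],6],[[0,0,0],[0,0,0],6],[[0,0,0],[0,0,0],6]])

```text
time: 10.83
position: [0.4861, 0.323, 0.0262]
tcp_rot: [0.155, 2.615, -0.045]
wrist_force: [0.3, 1.0, -0.2]
opening: 0.0597
```

Call:
carry_out(moves=[[[0,0,-1.2],[0,0,0],6],[[0,0,-3],[0,0,0],6],[[0,0,-6],[0,0,0],6],[[0,0,-9],[0,0,0],6],[[0,0,-12],[0,0,0],6]])

```text
time: 11.25
position: [0.4256, 0.3299, 0.1312]
tcp_rot: [0.155, 2.616, -0.046]
wrist_force: [0.2, 1.0, 0.2]
opening: 0.0599
```

```bash
cat >> h.py <<'E'
def funnel(tip,yaw,off=np.array([-.092,0,.058])):
    "vertical tool pose holding the funnel handle with funnel tip at tip"
    Rf=R.from_euler("z",yaw,degrees=True).as_matrix();Rt=Rf@np.diag([-1.,1,-1])
    return np.array(tip)+Rf@off+.019*Rt[:,2],Rt
E
python3 - <<'E'
from h import *
st()
t=r.capture("top");s=r.capture("side");im=t["image"];hsv=cv2.cvtColor(im,cv2.COLOR_BGR2HSV)
f=cnt(cv2.inRange(hsv,(100,140,0),(125,255,255)),(330,140,400,225))
m=np.zeros(im.shape[:2],np.uint8);cv2.drawContours(m,[f],-1,1,-1)
o=cv2.morphologyEx(m,cv2.MORPH_OPEN,cv2.getStructuringElement(cv2.MORPH_ELLIPSE,(21,21)))
Wc=np.array([onz(t,p,.134)[:2] for p in cnt(o)[:,0,:]],np.float32);print("collar",cv2.minEnclosingCircle(Wc))
h=m&~cv2.dilate(o,np.ones((5,5)));P=np.array([onz(t,(x,y),.132)[:2] for y,x in np.argwhere(h)]);print("handle",P.mean(0),P[P[:,0].argmin()])
a=cv2.resize(im[140:260,90:230],None,fx=2.8,fy=2.8,interpolation=2);b=cv2.resize(s["image"][190:290,290:390],None,fx=4,fy=4,interpolation=2)
a=cv2.copyMakeBorder(a,0,b.shape[0]-a.shape[0],0,0,0)
cv2.imwrite("pics/u1.png",np.hstack([a,b]))
p,Rt=funnel([.583,-.2935,.064],-25);print(p)
E
```

```text
t 11.25 q [-1.25  0.43  0.21  2.2   0.94  0.5  -0.46] p [0.4256 0.3299 0.1312] F [0.2 1.  0.2] op 0.0599
collar ((0.5828877687454224, -0.29334065318107605), 0.05618619918823242)
handle [ 0.50338553 -0.25539811] [ 0.4791433  -0.24322918]
[ 0.49961968 -0.25461912  0.103     ]
```

View pics/u1.png

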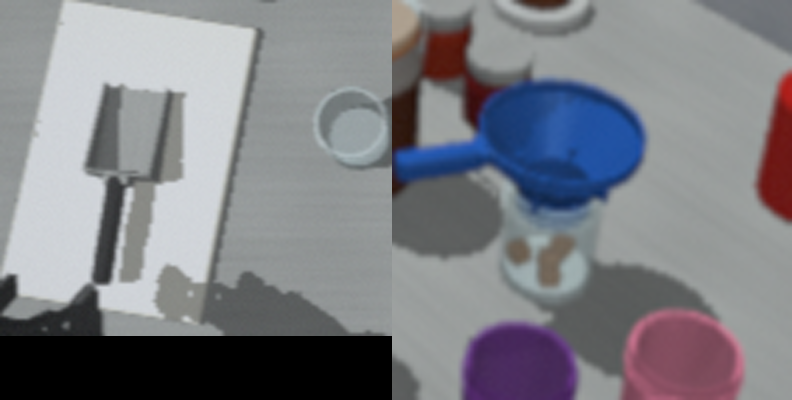

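The scoop lies flat on the board and the lumps are in jar1. The funnel and jar2 have not moved (10 pictures viewed).

Run:
```python
from h import *
s=r.observe()
V=lambda p,yaw:(np.array(p),funnel([0,0,0],yaw)[1])
f,Rf=funnel([.583,-.2935,.064],-25.3);print(f)
w=[V([.47,.24,.25],5),V([.52,0,.25],-10),(f+[0,0,.08],Rf)]
chunks(w,[5,7,8])
```

```text
[ 0.49982441 -0.25418308  0.103     ]
[[[-1.0, -0.8, -0.7], [-0.3, 2.9, -1.1]], [[-2.4, -2.0, -1.7], [-0.7, 6.8, -2.6]], [[-4.1, -3.3, -2.8], [-1.1, 11.5, -4.4]], [[-6.0, -4.9, -4.2], [-1.7, 17.0, -6.6]], [[-8.2, -6.7, -5.7], [-2.3, 23.2, -8.9]]]
[[[-1.2, -2.1, -2.5], [-0.6, 6.7, -2.6]], [[-1.9, -6.2, -2.4], [-0.5, 6.7, -0.1]], [[-2.6, -10.5, -2.2], [-0.3, 6.7, 2.6]], [[-3.3, -14.9, -2.1], [-0.2, 6.8, 5.3]], [[-4.0, -19.4, -2.0], [-0.0, 6.8, 8.1]]]
[[[-1.4, -4.3, 0.0], [0.0, 0.0, 2.8]], [[-2.1, -8.5, 0.5], [0.0, 0.0, 5.4]], [[-2.2, -12.5, 1.5], [0.0, 0.0, 7.8]], [[-2.3, -16.3, 2.5], [0.0, 0.0, 10.0]], [[-2.4, -19.8, 3.5], [0.0, 0.0, 12.2]]]
[[[-0.8, -3.2, 0.9], [0.0, 0.0, 2.0]], [[-1.4, -6.0, 1.6], [0.0, 0.0, 3.7]], [[-2.0, -8.5, 2.3], [0.0, 0.0, 5.2]], [[-2.5, -10.5, 2.8], [0.0, 0.0, 6.5]], [[-2.9, -12.0, 3.2], [0.0, 0.0, 7.4]]]
```

Call:
carry_out(moves=[[[-1,-0.8,-0.7],[-0.3,2.9,-1.1],4],[[-2.4,-2,-1.7],[-0.7,6.8,-2.6],4],[[-4.1,-3.3,-2.8],[-1.1,11.5,-4.4],4],[[-6,-4.9,-4.2],[-1.7,17,-6.6],4],[[-8.2,-6.7,-5.7],[-2.3,23.2,-8.9],4]])

```text
time: 11.77
position: [0.452, 0.2799, 0.1922]
tcp_rot: [0.042, 2.862, -0.049]
wrist_force: [0.4, -0.1, 0.7]
opening: 0.0399
```

Call:
carry_out(moves=[[[-1.2,-2.1,-2.5],[-0.6,6.7,-2.6],4],[[-1.9,-6.2,-2.4],[-0.5,6.7,-0.1],4],[[-2.6,-10.4,-2.2],[-0.3,6.7,2.6],4],[[-3.3,-14.4,-2.1],[-0.2,6.8,5.3],4],[[-4,-18.4,-2],[0,6.8,8.1],4]])

```text
time: 12.18
position: [0.4779, 0.1006, 0.2275]
tcp_rot: [0.261, 2.967, -0.018]
wrist_force: [1.8, 0.7, 0.2]
opening: 0.0399
```

Run:
```python
from h import *
st()
V=lambda p,yaw:(np.array(p),funnel([0,0,0],yaw)[1])
f,Rf=funnel([.583,-.2935,.064],-25.3)
chunks([V([.52,0,.25],-10),(f+[0,0,.08],Rf)],[3,9])
```

```text
t 12.1833 q [-0.39  0.19 -0.    2.05  0.13  0.76  0.92] p [0.4779 0.1006 0.2275] F [1.8 0.7 0.2] op 0.0399
[[[-1.1, -1.7, -0.2], [0.0, 1.7, -0.0]], [[-2.8, -4.1, -0.6], [0.1, 4.2, -0.0]], [[-4.8, -7.1, -1.0], [0.1, 7.2, -0.0]], [[-6.3, -10.5, -0.9], [0.2, 9.3, 0.7]], [[-6.4, -14.0, 0.0], [0.4, 9.3, 2.8]]]
[[[-0.5, -3.6, 1.0], [0.0, 0.0, 2.2]], [[-1.1, -7.2, 1.9], [0.0, 0.0, 4.4]], [[-1.6, -10.7, 2.8], [0.0, 0.0, 6.5]], [[-2.0, -13.9, 3.7], [0.0, 0.0, 8.4]], [[-2.5, -16.7, 4.4], [0.0, 0.0, 10.1]]]
[[[-0.7, -2.1, 0.6], [0.0, 0.0, 1.3]], [[-1.2, -3.6, 1.0], [0.0, 0.0, 2.3]]]
```

Call:
carry_out(moves=[[[-1.1,-1.7,-0.2],[0,1.7,0],4],[[-2.8,-4.1,-0.6],[0.1,4.2,0],4],[[-4.8,-7.1,-1],[0.1,7.2,0],4],[[-6.3,-10.5,-0.9],[0.2,9.3,0.7],4],[[-6.4,-14,0],[0.4,9.3,2.8],4]])

```text
time: 12.6
position: [0.5187, -0.051, 0.2384]
tcp_rot: [0.353, 3.12, -0.001]
wrist_force: [-0.2, -0.8, -1.7]
opening: 0.0401
```

Call:
carry_out(moves=[[[-0.5,-3.6,1],[0,0,2.2],4],[[-1.1,-7.2,1.9],[0,0,4.4],4],[[-1.6,-10.7,2.8],[0,0,6.5],4],[[-2,-13.9,3.7],[0,0,8.4],4],[[-2.5,-16.7,4.4],[0,0,10.1],4]])

```text
time: 13.02
position: [0.5046, -0.2222, 0.1935]
tcp_rot: [0.632, 3.076, -0.003]
wrist_force: [1.0, -0.6, 0.0]
opening: 0.0398
```

Run:
```python
from h import *
st()
f,Rf=funnel([.583,-.2935,.064],-25.3)
chunks([(f+[0,0,.04],Rf)],[5]);delta(f,Rf)
```

```text
t 13.0167 q [ 0.18  0.42  0.17  1.82 -0.09  0.91  1.55] p [ 0.5046 -0.2222  0.1935] F [ 1.  -0.6  0. ] op 0.0398
[[[-0.1, -0.4, 0.7], [-0.0, 0.0, 0.3]], [[-0.3, -1.2, 1.9], [-0.0, 0.0, 0.8]], [[-0.5, -2.0, 3.2], [-0.1, 0.0, 1.3]], [[-0.7, -2.7, 4.3], [-0.1, 0.1, 1.8]], [[-0.8, -3.1, 5.1], [-0.1, 0.1, 2.1]]]
shift cm [-0.82 -3.11  9.06] turn deg [-0.1  0.1  2.1] | 9.6 2.1 rows 2.3
```

Call:
carry_out(moves=[[[-0.2,-0.9,0.9],[0,0,0.6],4],[[-0.5,-2,2.6],[0,0,1.3],4],[[-0.7,-2.8,4.3],[0,0,1.8],4],[[-0.8,-3.1,5.1],[-0.1,0.1,2.1],4],[[-0.8,-3.1,5.1],[-0.1,0.1,2.1],4]])

```text
time: 13.43
position: [0.4986, -0.2541, 0.1407]
tcp_rot: [-0.69, -3.061, -0.0]
wrist_force: [-1.3, -0.1, -0.7]
opening: 0.0402
```

Run:
```python
from h import *
st()
f,Rf=funnel([.583,-.2935,.064],-25.3);delta(f,Rf)
```

```text
t 13.4333 q [ 0.24  0.51  0.17  1.84 -0.11  0.81  1.6 ] p [ 0.4986 -0.2541  0.1407] F [-1.3 -0.1 -0.7] op 0.0402
shift cm [-0.13  0.05  3.77] turn deg [-0.  -0.2 -0.1] | 3.8 0.2 rows 0.9
```

Call:
carry_out(moves=[[[-0.1,0,1.5],[0,0,0],4],[[-0.1,0,3],[0,0,0],4],[[-0.1,0,3.8],[0,0,0],4],[[-0.1,0,3.8],[0,0,0],3]], newtons=60)

```text
time: 13.77
position: [0.4991, -0.2536, 0.1019]
tcp_rot: [-0.688, -3.06, -0.001]
wrist_force: [-0.3, 1.3, -0.2]
opening: 0.0308
```

Call:
carry_out(moves=[[[0,0,0],[0,0,0],2],[[0,0,0],[0,0,0],1.6],[[0,0,0],[0,0,0],1],[[0,0,0],[0,0,0],0.5],[[0,0,0],[0,0,0],0.5]])

```text
time: 14.18
position: [0.4992, -0.2535, 0.1024]
tcp_rot: [-0.688, -3.06, -0.001]
wrist_force: [-2.1, 1.5, 1.0]
opening: 0.013
```

Run:
```python
from h import *
st()
f,Rf=funnel([.583,-.2935,.064],-25.3);delta(f,Rf)
t=r.capture("top");im=t["image"]
# jar2 rim: look at edges round the mouth
g=cv2.GaussianBlur(im,(0,0),.8)
c=cv2.HoughCircles(cv2.resize(cv2.cvtColor(im[150:225,180:255],cv2.COLOR_BGR2GRAY),None,fx=6,fy=6,interpolation=2),cv2.HOUGH_GRADIENT,1.5,60,param1=60,param2=25,minRadius=65,maxRadius=95)
if c is not None:
  for x,y,rad in c[0][:5]:
    uv=(180+(x+.5)/6-.5,150+(y+.5)/6-.5);print(np.round(uv,1),round(rad/6,1),onz(t,uv,.085).round(4))
print("expected px radius",400*.034/(1.11-.085)/.99)
cv2.imwrite("pics/j2.png",cv2.resize(im[150:225,180:255],None,fx=7,fy=7,interpolation=2))
```

```text
t 14.1833 q [ 0.25  0.56  0.16  1.87 -0.13  0.73  1.61] p [ 0.4992 -0.2535  0.1024] F [-2.1  1.5  1. ] op 0.013
shift cm [-0.08 -0.04 -0.06] turn deg [-0.  -0.3 -0. ] | 0.1 0.3 rows 0.0
[215.  183.7] 11.6 [0.5628 0.0929 0.085 ]
[234.  186.5] 13.1 [0.5557 0.0435 0.085 ]
expected px radius 13.402315841340231
```

View pics/j2.png

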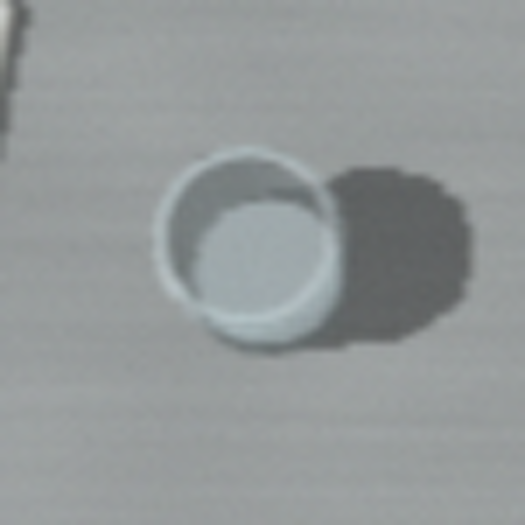

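Jar2's rim centre is at px (215.0,183.4), about (0.563, 0.0928) in the world (11 pictures viewed). Lifting the funnel.

Call:
carry_out(moves=[[[0,0,-0.5],[0,0,0],0.5],[[0,0,-1.5],[0,0,0],0.5],[[0,0,-3],[0,0,0],0.5],[[0,0,-5],[0,0,0],0.5],[[0,0,-7],[0,0,0],0.5]])

```text
time: 14.65
position: [0.4993, -0.2537, 0.1737]
tcp_rot: [-0.688, -3.06, -0.001]
wrist_force: [0.1, 0.1, -0.4]
opening: 0.0122
```

Call:
carry_out(moves=[[[0,0,-2],[0,0,0],0.5],[[0,0,-4],[0,0,0],0.5],[[0,0,-5.5],[0,0,0],0.5],[[0,0,-6.5],[0,0,0],0.5],[[0,0,-7],[0,0,0],0.5]])

```text
time: 15.07
position: [0.5, -0.2541, 0.2456]
tcp_rot: [-0.689, -3.062, -0.001]
wrist_force: [0.3, 0.6, -0.7]
opening: 0.0126
```

```bash
cat >> h.py <<'E'
def collar(c,z,box):
    hsv=cv2.cvtColor(c["image"],cv2.COLOR_BGR2HSV)
    f=cnt(cv2.inRange(hsv,(100,140,0),(125,255,255)),box)
    m=np.zeros(hsv.shape[:2],np.uint8);cv2.drawContours(m,[f],-1,1,-1)
    o=cv2.morphologyEx(m,cv2.MORPH_OPEN,cv2.getStructuringElement(cv2.MORPH_ELLIPSE,(25,25)))
    W=np.array([onz(c,p,z)[:2] for p in cnt(o)[:,0,:]],np.float32)
    return cv2.minEnclosingCircle(W)
# funnel tip in tool frame, from the grasp
_R=R.from_rotvec([-.688,-3.06,-.001]).as_matrix()
TIP=_R.T@(np.array([.583,-.2935,.064])-np.array([.4992,-.2535,.1024]));YF=_R.T@R.from_euler("z",-25.3,degrees=True).as_matrix()
def fpose(tip,yaw):
    Rt=R.from_euler("z",yaw,degrees=True).as_matrix()@YF.T
    return np.array(tip)-Rt@TIP,Rt
def tipnow():
    s=r.observe();return s["position"]+R.from_rotvec(s["tcp_rot"]).apply(TIP)
E
python3 - <<'E'
from h import *
st();tp=tipnow();print("tip",tp)
t=r.capture("top");print("collar seen",collar(t,tp[2]+.07,(300,100,450,280)))
s=r.capture("side")
hsv=cv2.cvtColor(t["image"],cv2.COLOR_BGR2HSV)
w=[fpose([.60,-.20,.20],-14),fpose([.61,-.09,.205],-4),fpose([.60,.03,.20],5),fpose([.563,.0928,.17],11)]
for p,_ in w: print(p.round(3))
chunks(w,[5,5,6,6])
E
```

```text
t 15.0667 q [ 0.22  0.38  0.2   1.73 -0.08  1.04  1.57] p [ 0.5    -0.2541  0.2456] F [ 0.3  0.6 -0.7] op 0.0126
tip [ 0.58387296 -0.29418401  0.20739041]Traceback (most recent call last):
  File "<stdin>", line 3, in <module>
  File "h.py", line 56, in collar
    W=np.array([onz(c,p,z)[:2] for p in cnt(o)[:,0,:]],np.float32)
                                        ~~~^^^
  File "h.py", line 17, in cnt
    return max(c,key=cv2.contourArea)
ValueError: max() iterable argument is empty
```

```bash
cat >> h.py <<'E'
def side_chk(yaw):
    s=r.capture("side");tp=tipnow();Rf=R.from_rotvec(r.observe()["tcp_rot"]).as_matrix()@YF
    m=cv2.inRange(cv2.cvtColor(s["image"],cv2.COLOR_BGR2HSV),(100,140,0),(125,255,255))
    n,l,stt,ce=cv2.connectedComponentsWithStats(m[:, 180:]);i=1+np.argmax(stt[1:,4]);b=stt[i]
    a=np.linspace(0,2*np.pi,90);ring=[tp+Rf@[.056*np.cos(x),.056*np.sin(x),.07] for x in a]+[tp+Rf@[.026*np.cos(x),.026*np.sin(x),0] for x in a]+[tp+Rf@[-.117,y,z] for y in(-.008,.008) for z in(.048,.068)]
    q=np.array([proj(s,p) for p in ring])
    print("side seen l,t,r,b",b[0]+180,b[1],b[0]+180+b[2]-1,b[1]+b[3]-1,"predicted",q[:,0].min().round(1),q[:,1].min().round(1),q[:,0].max().round(1),q[:,1].max().round(1))
    return s
E
python3 - <<'E'
from h import *
side_chk(0)
w=[fpose([.60,-.20,.205],-14),fpose([.61,-.09,.205],-4),fpose([.60,.03,.20],5),fpose([.563,.0928,.17],11)]
for p,_ in w: print(p.round(3))
chunks(w,[5,5,6,6])
E
```

```text
side seen l,t,r,b 294 168 360 205 predicted 291.1 166.7 360.6 206.9
[ 0.51  -0.177  0.243]
[ 0.517 -0.083  0.243]
[0.507 0.022 0.238]
[0.472 0.075 0.208]
[[[0.2, 0.7, 0.0], [0.0, 0.0, -1.1]], [[0.5, 1.6, 0.0], [0.0, 0.0, -2.5]], [[0.9, 2.8, 0.0], [0.0, 0.0, -4.2]], [[1.3, 4.1, 0.1], [0.0, 0.0, -6.2]], [[1.8, 5.5, 0.1], [0.0, 0.0, -8.5]]]
[[[0.3, 1.6, 0.0], [0.0, 0.0, -2.4]], [[0.7, 3.7, 0.0], [0.0, 0.0, -4.8]], [[1.2, 5.9, 0.0], [0.0, 0.0, -7.2]], [[1.7, 8.2, 0.0], [0.1, 0.0, -9.7]], [[2.2, 10.6, 0.0], [0.1, 0.0, -12.3]]]
[[[0.3, 2.3, 0.1], [0.0, -0.0, -2.1]], [[0.7, 4.6, 0.2], [0.0, -0.0, -4.0]], [[1.1, 6.8, 0.3], [0.0, -0.0, -6.0]], [[1.5, 9.0, 0.4], [0.0, -0.0, -7.8]], [[1.9, 11.0, 0.5], [0.1, -0.0, -9.6]]]
[[[0.6, 1.1, 0.6], [0.0, -0.0, -1.1]], [[1.1, 2.1, 1.1], [0.0, -0.0, -2.2]], [[1.6, 3.0, 1.6], [0.0, -0.0, -3.2]], [[2.1, 3.8, 2.1], [0.0, -0.0, -4.1]], [[2.5, 4.5, 2.4], [0.0, -0.0, -4.9]]]
[[[0.3, 0.6, 0.3], [0.0, -0.0, -0.6]], [[0.5, 1.1, 0.6], [0.0, -0.0, -1.1]]]
```

The side view agrees: the funnel is held upright within about 2 px of prediction.

Call:
carry_out(moves=[[[0.2,0.7,0],[0,0,-1.1],0.5],[[0.5,1.6,0],[0,0,-2.5],0.5],[[0.9,2.8,0],[0,0,-4.2],0.5],[[1.3,4.1,0.1],[0,0,-6.2],0.5],[[1.8,5.5,0.1],[0,0,-8.5],0.5]])

```text
time: 15.58
position: [0.5072, -0.1946, 0.2429]
tcp_rot: [-0.453, -3.104, -0.002]
wrist_force: [-0.0, -0.3, -0.4]
opening: 0.0129
```

Call:
carry_out(moves=[[[0.3,1.6,0],[0,0,-2.4],0.5],[[0.7,3.7,0],[0,0,-4.8],0.5],[[1.2,5.9,0],[0,0,-7.2],0.5],[[1.7,8.2,0],[0,0,-9.7],0.5],[[2.2,10.6,0],[0,0,-12.3],0.5]])

```text
time: 16.0
position: [0.5162, -0.0843, 0.2431]
tcp_rot: [-0.109, -3.135, -0.003]
wrist_force: [0.4, 0.2, -0.8]
opening: 0.0124
```

Call:
carry_out(moves=[[[0.3,2.3,0.1],[0,0,-2.1],0.5],[[0.7,4.6,0.2],[0,0,-4],0.5],[[1.1,6.8,0.3],[0,0,-6],0.5],[[1.5,9,0.4],[0,0,-7.8],0.5],[[1.9,11,0.5],[0,0,-9.6],0.5]])

```text
time: 16.42
position: [0.5042, 0.0296, 0.2383]
tcp_rot: [0.163, -3.133, -0.004]
wrist_force: [0.5, 0.3, -0.9]
opening: 0.0125
```

Run:
```python
from h import *
st();print(tipnow())
chunks([fpose([.563,.0928,.15],11)],[8])
```

```text
t 16.4167 q [-0.15  0.29 -0.03  1.87  0.01  0.99  1.49] p [0.5042 0.0296 0.2383] F [ 0.5  0.3 -0.9] op 0.0125
[0.59660772 0.0390761  0.1999873 ]
[[[0.2, 0.4, 0.4], [0.0, 0.0, -0.4]], [[0.5, 0.9, 1.0], [0.0, 0.0, -1.0]], [[0.9, 1.7, 1.7], [0.1, 0.0, -1.7]], [[1.4, 2.4, 2.5], [0.1, 0.0, -2.5]], [[1.8, 3.2, 3.3], [0.1, 0.0, -3.3]]]
[[[0.4, 0.7, 0.7], [0.0, 0.0, -0.7]], [[0.6, 1.3, 1.3], [0.1, 0.0, -1.3]], [[0.8, 1.7, 1.7], [0.1, 0.0, -1.7]]]
```

Call:
carry_out(moves=[[[0.2,0.4,0.4],[0,0,-0.4],0.5],[[0.5,0.9,1],[0,0,-1],0.5],[[0.9,1.7,1.7],[0.1,0,-1.7],0.5],[[1.4,2.4,2.5],[0.1,0,-2.5],0.5],[[1.8,3.2,3.3],[0.1,0,-3.3],0.5]])

```text
time: 16.83
position: [0.4819, 0.0597, 0.2045]
tcp_rot: [0.254, -3.126, -0.001]
wrist_force: [0.6, 0.9, -1.6]
opening: 0.0131
```

Call:
carry_out(moves=[[[0.4,0.7,0.7],[0,0,-0.7],0.5],[[0.6,1.3,1.3],[0.1,0,-1.3],0.5],[[0.8,1.7,1.7],[0.1,0,-1.7],0.5],[[0.8,1.7,1.7],[0.1,0,-1.7],0.5]])

```text
time: 17.17
position: [0.4704, 0.0759, 0.1867]
tcp_rot: [0.303, -3.121, 0.002]
wrist_force: [0.3, 0.3, -1.2]
opening: 0.0121
```

Run:
```python
from h import *
st();tp=tipnow();print(tp)
t=r.capture("top");side_chk(0)
hsv=cv2.cvtColor(t["image"],cv2.COLOR_BGR2HSV);m=cv2.inRange(hsv,(100,140,0),(125,255,255))[100:260,150:280]
y,x=np.nonzero(m);print("top blue l,t,r,b",x.min()+150,y.min()+100,x.max()+150,y.max()+100)
q=np.array([proj(t,tp+[.056*np.cos(a),.056*np.sin(a),.07]) for a in np.linspace(0,6.28,90)]);print("pred",q.min(0),q.max(0))
c=cnt(m)[:,0,:]+[150,100]
W=np.array([onz(t,p,tp[2]+.07)[:2] for p in c]);
# circle fit to the outer far edge (not hidden by the gripper)
far=W[(np.linalg.norm(W-tp[:2],axis=1)>.048)&(W[:,0]>tp[0]-.01)]
from scipy.optimize import least_squares
o=least_squares(lambda v:np.linalg.norm(far-v,axis=1)-.056,tp[:2]);print("collar centre",o.x,len(far),np.abs(o.fun).max())
delta(*fpose([.563,.0928,.096],11))
```

```text
t 17.1667 q [-0.23  0.31 -0.07  1.99  0.03  0.84  1.45] p [0.4704 0.0759 0.1867] F [ 0.3  0.3 -1.2] op 0.0121
[0.56160132 0.09346249 0.14826962]
side seen l,t,r,b 217 140 259 166 predicted 214.4 137.5 260.0 167.8Traceback (most recent call last):
  File "<stdin>", line 5, in <module>
    return umr_minimum(a, axis, None, out, keepdims, initial, where)
ValueError: zero-size array to reduction operation minimum which has no identity
```

Run:
```python
from h import *
delta(*fpose([.563,.0928,.096],11))
```

```text
shift cm [-0.07  0.03  5.32] turn deg [-0.  0.  0.] | 5.3 0.0 rows 1.3
```

Call:
carry_out(moves=[[[0,0,1],[0,0,0],0.5],[[-0.1,0,2.4],[0,0,0],0.5],[[-0.1,0,3.6],[0,0,0],0.5],[[-0.1,0,4.2],[0,0,0],0.5],[[-0.1,0,4.4],[0,0,0],0.5]])

```text
time: 17.68
position: [0.4719, 0.0748, 0.1425]
tcp_rot: [0.299, -3.121, 0.002]
wrist_force: [0.3, -0.1, -1.8]
opening: 0.0128
```

Run:
```python
from h import *
st();tp=tipnow();print(tp);s=side_chk(0);t=r.capture("top")
delta(*fpose([.563,.0928,.096],11))
im=s["image"];x0,y0,k=195,135,6
a=cv2.resize(im[y0:y0+80,x0:x0+80],None,fx=k,fy=k,interpolation=2)
D=lambda p:tuple(((proj(s,p)-[x0,y0]+.5)*k).astype(int).tolist())
b=a.copy()
for x in np.linspace(0,6.28,60):
    cv2.circle(b,D([.563+.034*np.cos(x),.0928+.034*np.sin(x),.085]),1,(0,255,0),-1)
    cv2.circle(b,D(tp+[.026*np.cos(x),.026*np.sin(x),0]),1,(0,0,255),-1)
    cv2.circle(b,D(tp+[.056*np.cos(x),.056*np.sin(x),.07]),1,(0,255,255),-1)
c=cv2.resize(t["image"][110:260,90:430],None,fx=.94,fy=.94)
cv2.imwrite("pics/f1.png",np.hstack([a,b])[:,:960] if 0 else cv2.resize(np.hstack([a,b]),(800,400)))
```

```text
t 17.6833 q [-0.23  0.38 -0.07  2.03  0.04  0.74  1.44] p [0.4719 0.0748 0.1425] F [ 0.3 -0.1 -1.8] op 0.0128
[0.56305577 0.09214904 0.10403405]
side seen l,t,r,b 218 152 259 178 predicted 215.8 149.3 260.3 179.2
shift cm [0.03 0.05 0.91] turn deg [-0.  0. -0.] | 0.9 0.0 rows 0.2
```

View pics/f1.png

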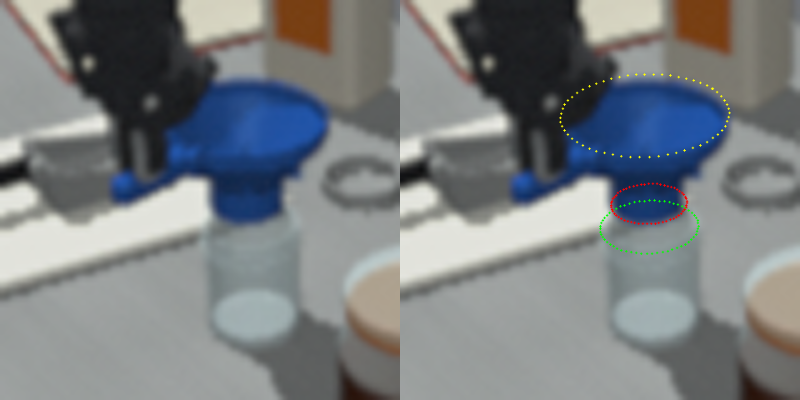

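Run:
```python
from h import *
s=r.capture("side");tp=tipnow();im=s["image"].astype(int);im0=cv2.imread("pics/side0.png").astype(int)
J=[.563,.0928]
def ext(c,r_,zs):
    q=np.array([proj(s,[c[0]+r_*np.cos(a),c[1]+r_*np.sin(a),z]) for a in np.linspace(0,6.28,180) for z in zs]);return q.min(0).round(1),q.max(0).round(1)
print("pred jar l/r body z.05",ext(J,.034,[.05]),"rim",ext(J,.034,[.085]),"base",ext(J,.034,[0]))
print("pred spout",ext(tp,.026,[tp[2]]),"at+15mm",ext(tp,.026,[tp[2]+.015]))
for y in (184,188,192,196): print(y,"jar0",im0[y,230:262].sum(1).tolist())
for y in (172,175): print(y,"spout b-r",(im[y,228:262,0]-im[y,228:262,2]).tolist())
for x in (240,246,252): print(x,"col jar0",im0[170:210,x].sum(1).tolist())
```

```text
pred jar l/r body z.05 (array([235.1, 182.9]), array([254.4, 193.8])) rim (array([234.5, 174.6]), array([254.2, 185.3])) base (array([235.8, 194.4]), array([254.8, 205.5]))
pred spout (array([236.8, 170.8]), array([251.9, 178.8])) at+15mm (array([236.5, 167.1]), array([251.8, 175.1]))
184 jar0 [323, 376, 403, 411, 443, 461, 425, 390, 391, 400, 407, 420, 439, 442, 442, 443, 442, 436, 430, 419, 406, 395, 388, 387, 398, 441, 464, 471, 470, 468, 466, 464]
188 jar0 [453, 452, 453, 451, 448, 430, 392, 363, 370, 392, 404, 407, 418, 418, 417, 421, 427, 422, 411, 401, 394, 389, 380, 374, 386, 442, 465, 466, 463, 463, 461, 461]
192 jar0 [453, 456, 454, 459, 456, 450, 413, 366, 356, 371, 382, 394, 404, 414, 423, 425, 421, 423, 419, 404, 394, 383, 377, 370, 386, 437, 463, 465, 465, 460, 460, 459]
196 jar0 [453, 450, 447, 446, 449, 446, 419, 398, 449, 494, 504, 502, 502, 504, 502, 503, 503, 502, 501, 502, 499, 496, 489, 444, 374, 391, 433, 454, 457, 457, 457, 458]
172 spout b-r [7, 0, -6, -6, -6, -7, -5, -8, 4, 23, 48, 62, 59, 56, 56, 59, 62, 58, 55, 57, 59, 57, 52, 26, 6, 3, 3, 4, 3, 3, 2, 2, 3, 2]
175 spout b-r [-6, -6, -6, -6, -6, -6, -6, -5, 0, 19, 54, 79, 81, 84, 85, 88, 87, 82, 82, 81, 80, 77, 58, 22, 1, 1, 2, 4, 3, 2, 2, 2, 3, 2]
240 col jar0 [659, 661, 661, 661, 657, 618, 537, 491, 443, 389, 346, 346, 386, 412, 407, 399, 401, 412, 404, 388, 385, 385, 382, 394, 449, 499, 504, 497, 498, 499, 489, 447, 374, 369, 421, 460, 469, 470, 472, 472]
246 col jar0 [662, 661, 661, 660, 635, 551, 476, 417, 373, 363, 401, 422, 425, 430, 442, 425, 423, 420, 427, 419, 410, 405, 421, 484, 502, 504, 503, 499, 503, 501, 504, 495, 451, 380, 332, 293, 290, 353, 439, 472]
252 col jar0 [456, 452, 457, 508, 551, 509, 470, 412, 405, 414, 424, 430, 421, 399, 388, 391, 395, 388, 380, 383, 379, 379, 377, 390, 431, 471, 489, 490, 485, 469, 428, 362, 317, 294, 283, 278, 280, 276, 274, 318]
```

Run:
```python
from h import *
print(tipnow());delta(*fpose([.5638,.0924,.0955],11))
```

```text
[0.56365973 0.09255926 0.10553165]
shift cm [-0.02 -0.02  1.  ] turn deg [-0.  0.  0.] | 1.0 0.1 rows 0.2
```

Call:
carry_out(moves=[[[0,0,0.4],[0,0,0],0.5],[[0,0,0.8],[0,0,0],0.5],[[0,0,0.9],[0,0,0],0.5],[[0,0,0.9],[0,0,0],0.5],[[0,0,0.9],[0,0,0],0.5]])

```text
time: 18.25
position: [0.4724, 0.0751, 0.1349]
tcp_rot: [0.3, -3.123, 0.002]
wrist_force: [0.2, 0.3, -0.9]
opening: 0.0127
```

Run:
```python
from h import *
for _ in range(4):
    print(tipnow().round(4)); s=side_chk(0)
st();t=r.capture("top")
s=s["image"].astype(int)
for n in(0,):
    z=cv2.imread("pics/side0.png").astype(int)
    for nm,b in(("preserving",(262,188,290,240)),("small1",(230,226,250,254)),("jar1 lower",(318,246,342,264)),("jar2 base",(236,192,256,206))):
        x0,y0,x1,y1=b;print(nm,np.abs(s[y0:y1,x0:x1]-z[y0:y1,x0:x1]).mean().round(1))
print("wrist tilt", np.degrees(np.arccos(-R.from_rotvec(r.observe()["tcp_rot"]).as_matrix()[2,2])))
```

```text
[0.5636 0.0925 0.0966]
side seen l,t,r,b 218 153 259 180 predicted 216.1 151.2 260.4 181.1
[0.5637 0.0925 0.0966]
side seen l,t,r,b 218 153 259 180 predicted 216.1 151.2 260.4 181.0
[0.5637 0.0925 0.0967]
side seen l,t,r,b 218 153 259 180 predicted 216.1 151.2 260.5 181.0
[0.5638 0.0925 0.0967]
side seen l,t,r,b 218 153 259 180 predicted 216.1 151.2 260.4 181.0
t 18.45 q [-0.23  0.39 -0.07  2.04  0.04  0.72  1.44] p [0.4724 0.0752 0.135 ] F [ 1.1  0.5 -1.1] op 0.0124
preserving 5.1
small1 3.6
jar1 lower 20.0
jar2 base 4.0
wrist tilt 0.24399255247501733
```

```bash
python3 -c "
from plant import r
print(r.close_job())"
```

```text
the job is handed in; nothing more can be done
None
```

I poured the sugar lumps through the funnel into jar1 and laid the scoop back flat on the white board. Then I lifted the funnel by its handle, carried it over the row and handed in the job at 18.5 s while still holding it above jar2.

- **Funnel position:** By the arm's readings and the grasp measurement, the spout is about 11.7 mm above jar2's rim, tilted 0.24°. It is within about 1 mm of the jar's measured axis.
- **Centring checks:** Before the last small correction, the side camera put the funnel and jar2 about 2 mm apart relative to the top camera. I corrected for roughly half of that. The arm hid the funnel from the top camera at the end, so the final centring rests on the side view and the arm pose.
- **Lumps:** After the pour the side camera showed brown lumps in jar1 and none on the table. They overlap through the glass, so I could not count all four separately. The scoop was empty.
- **Other jars:** In the final side view, the preserving jar, small_jar1 and jar2 look unchanged from the start. I did not compare small_jar2, small_jar3 or jar1's position at the end. The wrist force readings stayed under about 6 N.

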